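# Put the mixed-up overhaul parts back on their own outline plates

### The job

The four overhaul parts lie on the wrong outline plates. Swap them round, using the plain spare plate as a free spot, until each part lies alone in the bracketed field of the plate that shows its own outline, centred and flat (the spark plug lying lengthwise as its outline does, either way round). Set every part down gently, never dropping it, and leave the carburettor where it stands.

Things in the scene. Friction and masses are not known exactly. Their poses are not given: they have to be found in the camera images.
- gear_mat: grey plate fixed on the bench, 157 (x) x 90 (y) x 4 mm. A bracketed 74 mm square field to set a part in at its near end; beyond it, centred at x = 78 mm, a black life-size outline: a toothed disc 52 mm across, no hole: the pump gear's plate. Origin: field centre at the underside; x points to the far end, roughly away from the robot, z up. It spans x -42 to +115 mm.
- bearing_mat: grey plate fixed on the bench, 157 (x) x 90 (y) x 4 mm. A bracketed 74 mm square field to set a part in at its near end; beyond it, centred at x = 78 mm, a black life-size outline: a smooth ring 47 mm across with a grey 25 mm centre: the bearing's plate. Origin: field centre at the underside; x points to the far end, roughly away from the robot, z up. It spans x -42 to +115 mm.
- carton_mat: grey plate fixed on the bench, 157 (x) x 90 (y) x 4 mm. A bracketed 74 mm square field to set a part in at its near end; beyond it, centred at x = 78 mm, a black life-size outline: a 62 mm square: the carton's plate. Origin: field centre at the underside; x points to the far end, roughly away from the robot, z up. It spans x -42 to +115 mm.
- plug_mat: grey plate fixed on the bench, 157 (x) x 90 (y) x 4 mm. A bracketed 74 mm square field to set a part in at its near end; beyond it, centred at x = 78 mm, a black life-size outline: a slender stepped bar 64 mm long along the plate's y: the spark plug's plate. Origin: field centre at the underside; x points to the far end, roughly away from the robot, z up. It spans x -42 to +115 mm.
- spare_mat: grey plate fixed on the bench, 157 (x) x 90 (y) x 4 mm. A bracketed 74 mm square field to set a part in at its near end; no outline beyond it: the spare plate, empty at the start, free to be used on the way. Origin: field centre at the underside; x points to the far end, roughly away from the robot, z up. It spans x -42 to +115 mm.
- pump_gear: grey steel oil pump gear standing on its face: a toothed disc 52 mm across from 4 to 11 mm above the underside, with a plain hub 22 mm across rising to 42 mm (grip the hub, any yaw). 0.16 kg. Origin: centre of the underside, z up. Starts upright in the field of the carton's or the plug's plate.
- bearing: flat steel ball bearing, 47 mm across, 14 mm high, lying flat; grip it across its rim, fingertips close to the plate. 0.1 kg. Origin: centre of the underside, z up. Starts in the field of the carton's or the plug's plate.
- carton: small closed white carton, 62 mm (x) by 63 mm (y), 70 mm high, rigid, upright. 0.085 kg. Origin: centre of the underside, x and y square to its sides, z up. Starts in the field of the gear's or the bearing's plate.
- spark_plug: used spark plug, steel and white, lying on its side: 64 mm long (its y), 21 mm across at the hexagon; grip it across its thickness (its x, about 16 mm between the fingers) at the middle; it does not roll. 0.045 kg. Origin: middle of its length, at the underside, y along the plug, z up. Starts in the field of the gear's or the bearing's plate.
- carburettor_0: bystander: grey carburettor with a black cap, 78 x 62 x 106 mm, standing loose on the bench to the left of the plates, to be left alone. Origin: centre of the underside, z up.

How it is judged:
By the outcome, as a careful person would: the job done as asked, in the order asked, and still so for the second after the job is handed in, with the robot touching nothing.
It also fails if it takes over 136 s, if anything falls off the work surface, if the arm or the gripper's body presses on something with over 40 N, if the wrist force passes 120 N, or if a joint passes its speed limit or range.

### The arm

A 6-joint arm with a two-finger parallel gripper is mounted at the origin on a cart in front of the work surface, level with it; the furniture and walls round the work are solid. World frame = base frame: x ahead of the robot, y to its left, z up, the work surface at z = 0. Lengths are in m, angles in degrees, forces in N, time in s.
With the tool pointing down it reaches from about 0.25 to 0.725 m from the base axis. Payload 9.7 kg.
Tool frame: the origin (TCP) lies midway between the tips of the shut fingers; the grasp point (between the pads) lies 19 mm behind it (bot.pinch_z is the distance from the TCP to the grasp point, in m); z points along the fingers, y is the line along which they close (so a half turn about z gives the same grasp; the last joint's range is limited). The gripper opens to 85 mm and grips with 20 to 120 N. Pads are 22 mm wide; open, the fingers measure 114 mm over their backs; the gripper's body (76 mm by 85 mm) begins 54 mm behind the grasp point. The pads swing forward as they close: fully open they stand 13 mm farther back than shut.
Start: joints at [65.776, 4.979, 10.078, 95.1, 0, 90], TCP at [0.226, 0.502, 0.207] pointing down, gripper open.
Joint ranges: [-179.16, 179.16], [-48.56, 103.87], [-65.8, 70.77], [-126.05, 130.52], [-82.76, 87.17], [-180, 180]. Speed limits (degrees/s): [127.2, 127.2, 147.25, 180, 180, 180].

### API

Orientations are given as [roll, pitch, yaw] about the fixed x, y, z axes, in that order (R = Rz(yaw) Ry(pitch) Rx(roll)).
In Python, from workcell import sensors, camera, ticket, bot gives the robot as it stands.
- The arm moves only by the shell command python3 -m handwheel 'ROWS' [FORCE]. ROWS is a JSON object of lists of equal length, an entry for each row: "gripper": the opening, from -1 (shut) to 1 (fully open); "slide": the shift along the tool's x, y, z in mm, a list of three; "yaw": the turn about the tool's z in rad. A call has 1 to 8 rows; each row shifts and turns the commanded pose from where the row before left it, along the tool's axes as they then stand; what a row does not reach is not made up. A row lasts 1/12 s, in which the tool goes at most 41.7 mm and 7.16 degrees, less where a joint would pass 70% of its speed; a pose out of reach is approached as far as the arm can. A call is refused whole if a number of a shift passes 41.7 or a number of a turn 0.125, either way. A call with a gripper value outside its range is refused whole. The fingers move at their own pace and stop on an object; FORCE is the grip in N (left out, the last holds). Time passes only in rows, so rows that do not move let the fingers close. It gives the time, the measured TCP pose, the force, the opening and the grip force at its end, in the units of the state.
- sensors.get_obs(): the state, without advancing time (a new reading comes with each control period).
- camera(name): name is "scene" or "top" or "wrist"; returns a dict with "img" (480x640x3 uint8, red, green, blue), "fx", "fy", "cx", "cy" (pixels), "dist" ([k1, k2, p1, p2, k3] as OpenCV has them; the pictures are not rectified), "R" (3x3) and "t" (3): a world point X has camera coordinates R X + t. Camera axes: x right, y down, z forward; pixel columns grow to the right and rows downward; lengths in m; the calibration is good to about 2 mm. A picture is of the moment at which its call begins. There is no depth.
- ticket.job_done(): hands the job in; it is judged then, once.
The state is a dict: "time": time; "q": joint angles; "qd": joint speeds; "joint_efforts": joint torques, N m; "ee_pos": TCP position; "tcp_rot": TCP orientation; "wrist_force": force on the tool from outside, world axes, zero at the start; "torque": the same for the moment, N m; "opening": finger opening in m; "grasp_force": force on a finger pad.
Only numpy, scipy, OpenCV 4.12 (cv2) and the standard library are available. Lean on these libraries where they do the work, as an engineer would, in place of code of your own. Each camera call takes 0.05 s, during which the arm holds its last target. There are 200 camera calls.

## Working session

There is one attempt and no reset: what is moved stays moved. The work goes in short steps, Python scripts to look and compute and a shell command to move; the robot and the scene stay as the last step left them, time stands still between calls to the robot, and variables do not carry over. Pictures are saved under pics/ and viewed, at most 14 in all, crops included, and the job is handed in when it is done.

```bash
ls; mkdir -p pics
python3 - <<'E'
from workcell import sensors,camera,ticket,bot
import cv2
o=sensors.get_obs();print(o, bot.pinch_z)
for n in("scene","top"):
    c=camera(n);cv2.imwrite(f"pics/{n}0.png",c["img"][:,:,::-1]);print(n,c["fx"],c["cx"],c["cy"],c["dist"],c["R"],c["t"])
E
```

```text
pics
{'time': 0.0, 'q': array([6.57755966e+01, 5.01081266e+00, 1.00348676e+01, 9.50994108e+01,
       3.05999446e-04, 9.00006452e+01]), 'qd': array([-0.10133949, -0.0175178 ,  0.09015767,  0.03221166,  0.06879693,
       -0.09790731]), 'joint_efforts': array([-1.87658741e-03, -5.20385563e+01,  4.64807546e+01,  1.57444639e-02,
       -1.74616929e-05, -2.83339624e-06]), 'ee_pos': array([0.2255639 , 0.50133528, 0.20628955]), 'tcp_rot': array([-1.79924644e+02, -3.05150547e-04,  1.55774951e+02]), 'wrist_force': array([-0.18800603,  0.5062766 ,  0.64015297]), 'torque': array([ 0.02465895,  0.0112981 , -0.00807817]), 'grasp_force': 0.0, 'opening': 0.08521859475879169} 0.0187
scene 540.2897390890134 318.63030991502643 243.91573742234607 [-0.0858651  0.         0.         0.         0.       ] [[ 0.79198866 -0.61052729  0.00322229]
 [-0.37419943 -0.48957604 -0.78758497]
 [ 0.48241967  0.62255259 -0.61619763]] [-0.20699905  0.38105493  0.42369329]
top 458.11743221478963 315.47162935828595 244.69726917555295 [-0.04709225  0.          0.          0.          0.        ] [[-0.02135156 -0.99964587 -0.01588233]
 [-0.98955384  0.02339611 -0.14225264]
 [ 0.14257385  0.01267911 -0.98970295]] [0.35165937 0.52134908 0.82174631]
```

View pics/top0.png

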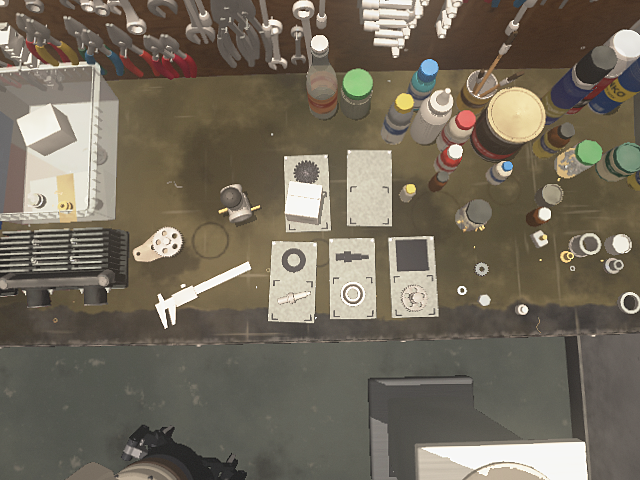

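View pics/scene0.png

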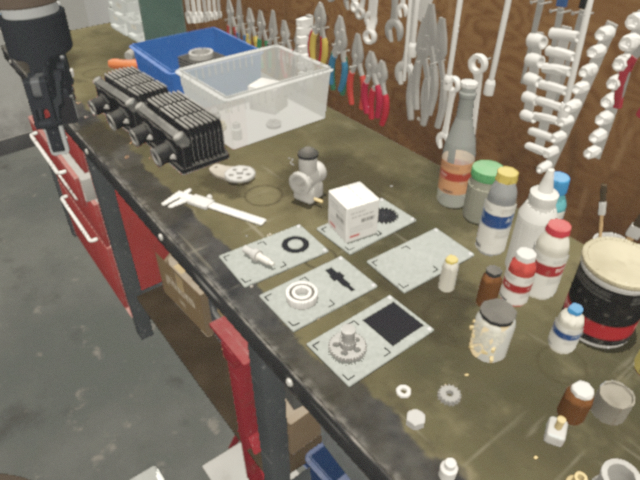

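The top view shows the gear plate with the carton at (304,200), the empty spare plate (370,190), the bearing plate with the plug (294,298), the plug plate with the bearing (352,294), and the carton plate with the gear (413,298). The scene view agrees. Next I'll take enlarged crops.

Run:
```python
import cv2
t=cv2.imread("pics/top0.png");s=cv2.imread("pics/scene0.png")
cv2.imwrite("pics/t1.png",cv2.resize(t[143:328,262:446],None,fx=3.2,fy=3.2,interpolation=cv2.INTER_CUBIC))
cv2.imwrite("pics/s1.png",cv2.resize(s[180:385,215:480],None,fx=2.9,fy=2.9,interpolation=cv2.INTER_CUBIC))
```

```text
(no output)
```

View pics/t1.png

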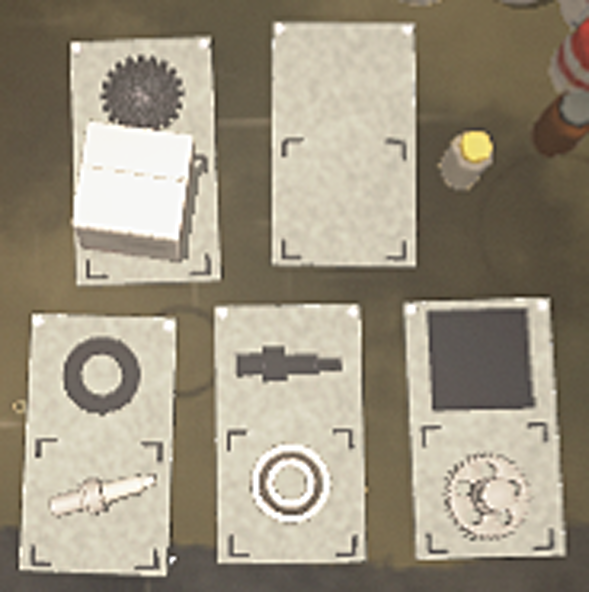

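View pics/s1.png

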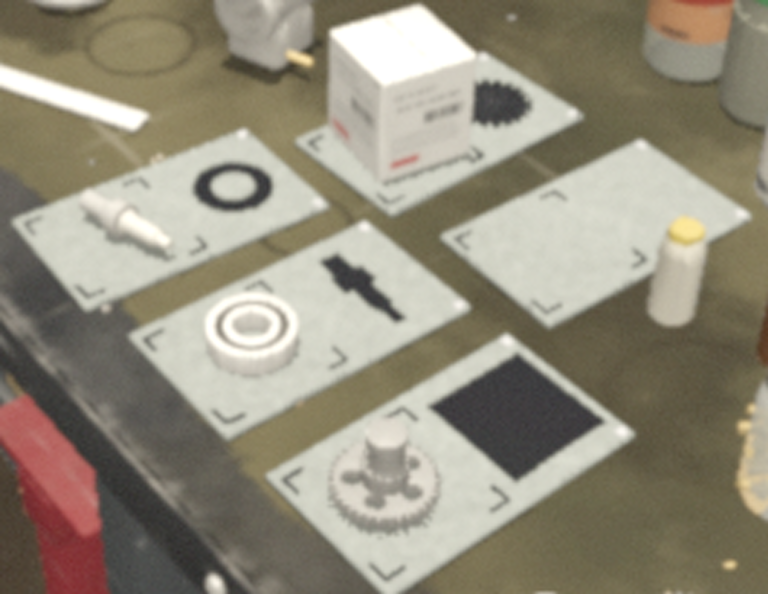

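Read from the crops: the plate corners in both views. Examples are the top-crop spare plate at (272,266), (416,266), (414,23), (273,24) and the scene-crop carton plate at (267,474), (391,593), (635,432), (506,335). Now I'll triangulate and fit them.

```bash
cat > h.py <<'E'
import numpy as np, cv2, json
from scipy.optimize import least_squares
from workcell import sensors,camera,ticket,bot
def K(c): return np.array([[c["fx"],0,c["cx"]],[0,c["fy"],c["cy"]],[0,0,1]])
def proj(c,X): return cv2.projectPoints(np.atleast_2d(np.asarray(X,float)),cv2.Rodrigues(np.array(c["R"]))[0],np.array(c["t"],float),K(c),np.array(c["dist"]))[0][:,0]
def ray(c,uv):
    n=cv2.undistortPoints(np.array(uv,float).reshape(-1,1,2),K(c),np.array(c["dist"]))[:,0]
    R=np.array(c["R"]);return -R.T@np.array(c["t"]),np.c_[n,np.ones(len(n))]@R
def onz(c,uv,z):
    C,d=ray(c,uv);return C+d*((z-C[2])/d[:,2])[:,None]
def tri(c1,a,c2,b):
    C1,d1=ray(c1,a);C2,d2=ray(c2,b);out=[]
    for p,q in zip(d1,d2):
        s=np.linalg.lstsq(np.c_[p,-q],C2-C1,rcond=None)[0];A=C1+s[0]*p;B=C2+s[1]*q
        out.append([*((A+B)/2),np.linalg.norm(A-B)])
    return np.array(out)
def dump(c,f): json.dump({k:np.asarray(v).tolist() for k,v in c.items() if k!="img"},open(f,"w"))
E
python3 - <<'E'
from h import *
np.set_printoptions(precision=4,suppress=True)
T=camera("top");S=camera("scene");dump(T,"top.json");dump(S,"scene.json")
t=dict(gear=[(77,284),(220,279),(212,38),(70,43)],spare=[(272,266),(416,266),(414,23),(273,24)],bearing=[(19,570),(166,575),(175,318),(34,315)],plug=[(217,562),(366,562),(359,306),(216,306)],carton=[(416,558),(566,554),(550,298),(405,305)])
s=dict(gear=[(296,141),(391,214),(583,115),(483,52)],spare=[(440,237),(549,327),(750,214),(641,141)],bearing=[(12,218),(86,309),(328,205),(243,129)],plug=[(130,337),(228,438),(471,306),(364,222)],carton=[(267,474),(391,593),(635,432),(506,335)])
L=np.array([[-.042,.045],[-.042,-.045],[.115,-.045],[.115,.045]])
P={}
for k in t:
    a=np.array(t[k])/3.2+[262,143];b=np.array(s[k])/2.9+[215,180]
    X=tri(T,a,S,b)
    def f(p):
        c,q=np.cos(p[2]),np.sin(p[2])
        W=np.c_[L@np.array([[c,-q],[q,c]]).T+p[:2],np.full(4,p[3])]
        return np.r_[(proj(T,W)-a).ravel(),(proj(S,W)-b).ravel()]
    r=least_squares(f,[X[:,0].min(),X[:,1].mean(),0,.004],x_scale=[.1,.1,1,.01])
    P[k]=r.x.tolist()
    print(k,r.x[:2],np.degrees(r.x[2]),r.x[3],"rms",np.sqrt(np.mean(r.fun**2)),"triz",X[:,2],X[:,3])
json.dump(P,open("mats.json","w"))
E
```

```text
gear [0.6042 0.3536] 0.7270176293605227 0.003501539137092549 rms 0.6093128368587684 triz [0.0033 0.0033 0.0047 0.0043] [0.0024 0.0016 0.0025 0.0028]
spare [0.6114 0.2307] -1.9219291809102972 0.003863178889558506 rms 0.6164205317069753 triz [0.004  0.0029 0.0057 0.0037] [0.0024 0.0017 0.0011 0.0036]
bearing [0.4282 0.3877] -3.338233360990226 0.003937495165247727 rms 0.6865768781937837 triz [0.0057 0.0034 0.0033 0.0054] [0.0027 0.0021 0.002  0.0015]
plug [0.4322 0.2698] -0.6867381974433235 0.003431291735996581 rms 0.7297143157563729 triz [0.0023 0.0041 0.0048 0.004 ] [0.0026 0.0029 0.0035 0.0012]
carton [0.4326 0.1512] 0.4901612438761159 0.005283272772533651 rms 0.8849672186798164 triz [0.0043 0.0072 0.0065 0.0052] [0.0024 0.0025 0.002  0.0026]
```

```bash
cat >> h.py <<'E'
def go(x,y,z,psi=None,fr=None):
    """print remaining shift (mm, tool axes now) to a world TCP target, and the turn"""
    o=sensors.get_obs();p=o["ee_pos"] if fr is None else np.array(fr[:3]);a=o["tcp_rot"][2] if fr is None else fr[3]
    d=(np.array([x,y,z])-p)*1e3;r=np.radians(a)
    s=np.round([d[0]*np.cos(r)+d[1]*np.sin(r),d[0]*np.sin(r)-d[1]*np.cos(r),-d[2]],1)
    print("slide",s,"len",round(np.linalg.norm(s),1),"rows>=",np.ceil(np.linalg.norm(s)/40),"yaw",None if psi is None else round(np.radians((a-psi+180)%360-180),3),"opening",o["opening"],"t",o["time"])
E
G='"gripper":[1,1,1,1,1,1,1]'; 
python3 -m handwheel '{"gripper":[1,1,1,1,1,1,1],"slide":[[-26.5,24.9,-11.5],[-26.5,24.9,-11.5],[-26.5,24.9,-11.5],[-26.5,24.9,-11.5],[-26.5,24.9,-11.5],[-26.5,24.9,-11.5],[-26.5,24.9,-11.5]],"yaw":[0,0,0,0,0,0,0]}'
python3 -m handwheel '{"gripper":[1,1,1,1,1,1],"slide":[[-26.5,24.9,-11.5],[-26.5,24.9,-11.5],[-26.5,24.9,-11.5],[-26.5,24.9,-11.5],[-26.5,24.9,-11.5],[-26.5,24.9,-11.5]],"yaw":[0,0,0,0,0,0]}'
python3 -m handwheel '{"gripper":[1,1,1,1,1,1,1,1],"slide":[[0,0,0],[0,0,0],[0,0,0],[0,0,0],[0,0,0],[0,0,0],[0,0,0],[0,0,0]],"yaw":[0.12,0.12,0.12,0.12,0.12,0.12,0.12,0.12]}'
python3 -m handwheel '{"gripper":[1,1,1,1],"slide":[[0,0,0],[0,0,0],[0,0,0],[0,0,0]],"yaw":[0.12,0.068,0,0]}'
python3 - <<'E'
from h import *
np.set_printoptions(precision=4,suppress=True)
o=sensors.get_obs();print(o["ee_pos"],o["tcp_rot"],o["q"])
W=camera("wrist");cv2.imwrite("pics/w1.png",W["img"][:,:,::-1]);dump(W,"w1.json")
print(W["fx"],W["dist"],W["R"],-W["R"].T@W["t"])
E
```

```text
time: 0.78
ee_pos: [0.4372, 0.5753, 0.2784]
tcp_rot: [180.0, 0.0, 155.7]
wrist_force: [-0.4, 1.7, 1.7]
opening: 0.0854
grasp_force: 0.0
time: 1.28
ee_pos: [0.57, 0.5663, 0.2723]
tcp_rot: [172.8, 2.4, 155.6]
wrist_force: [0.3, 0.4, 0.8]
opening: 0.0854
grasp_force: 0.0
time: 1.95
ee_pos: [0.5688, 0.5665, 0.2728]
tcp_rot: [174.0, -4.6, 100.7]
wrist_force: [-0.5, -0.1, -0.4]
opening: 0.0855
grasp_force: 0.0
time: 2.28
ee_pos: [0.5688, 0.5665, 0.2729]
tcp_rot: [174.9, -5.6, 90.4]
wrist_force: [0.6, 0.6, 0.9]
opening: 0.0855
grasp_force: 0.0
[0.5688 0.5665 0.2729] [174.8591  -5.6015  90.3822] [ 44.7335  44.3886  70.7025 108.7267   0.394  134.629 ]
391.21216998555195 [-0.001  0.     0.     0.     0.   ] [[ 0.996  -0.0012  0.089 ]
 [-0.0183 -0.9815  0.1907]
 [ 0.0871 -0.1916 -0.9776]] [0.5541 0.6225 0.4457]
```

View pics/w1.png

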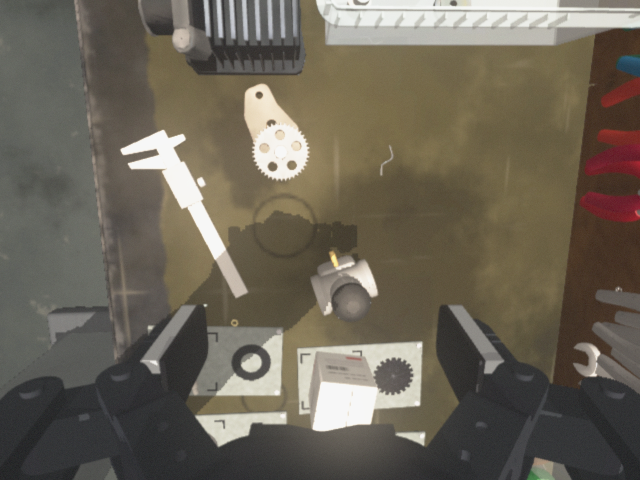

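The wrist view shows the carton at about (343,390), the carburettor at (345,290) and the bearing plate at (245,362). I got the sign of y wrong, so the arm went to its reach limit. Now I'm backing it towards the middle.

```bash
python3 -m handwheel '{"gripper":[1,1,1,1,1,1],"slide":[[-32,-18,0],[-32,-18,0],[-32,-18,0],[-32,-18,0],[-32,-18,0],[0,0,0]],"yaw":[0,0,0,0,0,0]}'
python3 - <<'E'
from h import *
np.set_printoptions(precision=4,suppress=True)
o=sensors.get_obs();print(o["ee_pos"],o["tcp_rot"],o["q"])
E
```

```text
time: 2.83
ee_pos: [0.5002, 0.443, 0.2564]
tcp_rot: [175.2, -5.3, 90.3]
wrist_force: [-0.3, 0.4, -1.3]
opening: 0.0851
grasp_force: 0.0
[0.5002 0.443  0.2564] [175.2002  -5.2793  90.2641] [ 41.1489  15.4364  27.2518  94.7335   0.8337 131.1578]
```

A 7° outward tilt from the reach limit stays in the commanded pose. The same effect should take it off again at the inner limit, along the same azimuth of about 48°, so I'll go there in small steps and read the tilt.

```bash
cat > tilt.py <<'E'
from h import *
from scipy.spatial.transform import Rotation as Ro
o=sensors.get_obs();z=Ro.from_euler("xyz",o["tcp_rot"],degrees=True).as_matrix()[:,2]
print("pos",o["ee_pos"].round(4),"r",np.hypot(*o["ee_pos"][:2]).round(3),"lean",z.round(4)[:2],"rot",o["tcp_rot"].round(2),"q",o["q"].round(1),"t",o["time"])
E
python3 -m handwheel '{"gripper":[1,1,1,1,1,1,1,1],"slide":[[-28,-25.5,-4],[-28,-25.5,-4],[-28,-25.5,-4],[-28,-25.5,-4],[-28,-25.5,-4],[-28,-25.5,-4],[-28,-25.5,-4],[-28,-25.5,-4]],"yaw":[0,0,0,0,0,0,0,0]}' >/dev/null
python3 tilt.py
python3 -m handwheel '{"gripper":[1,1],"slide":[[-28,-25.5,-4],[-28,-25.5,-4]],"yaw":[0,0]}'>/dev/null
python3 tilt.py
python3 -m handwheel '{"gripper":[1],"slide":[[-28,-25.5,-4]],"yaw":[0]}'>/dev/null
python3 tilt.py
```

```text
pos [0.2985 0.2231 0.251 ] r 0.373 lean [0.0898 0.0985] rot [174.81  -5.64  90.38] q [ 35.4 -25.5 -11.4  96.6   1.6 125.4] t 3.5
pos [0.2471 0.1669 0.2489] r 0.298 lean [0.0899 0.0986] rot [174.8   -5.65  90.4 ] q [ 31.9 -35.2 -17.1 100.7   2.1 121.9] t 3.6667
pos [0.2214 0.1389 0.2479] r 0.261 lean [0.0901 0.0987] rot [174.79  -5.65  90.42] q [ 29.2 -40.  -19.5 103.2   2.4 119.2] t 3.75
```

```bash
python3 -m handwheel '{"gripper":[1,1],"slide":[[23,-25,0],[23,-25,0]],"yaw":[0,0]}' >/dev/null
python3 tilt.py
python3 -m handwheel '{"gripper":[1],"slide":[[-28,-25.5,-4]],"yaw":[0]}'>/dev/null
python3 tilt.py
python3 -m handwheel '{"gripper":[1],"slide":[[-28,-25.5,-4]],"yaw":[0]}'>/dev/null
python3 tilt.py
```

```text
pos [0.1821 0.1764 0.2489] r 0.254 lean [0.0935 0.0993] rot [174.68  -5.77  89.56] q [ 43.6 -41.4 -20.  103.6   0.4 134.3] t 3.9167
pos [0.1546 0.1547 0.2462] r 0.219 lean [0.0873 0.0993] rot [174.92  -5.66  90.68] q [ 44.2 -45.8 -21.9 106.3   0.6 133.8] t 4.0
pos [0.1343 0.1285 0.251 ] r 0.186 lean [0.0767 0.0879] rot [175.54  -5.01  90.69] q [ 42.5 -48.6 -22.1 109.8   0.7 132. ] t 4.0833
```

```bash
for i in 1; do python3 -m handwheel '{"gripper":[1,1],"slide":[[-28,-25.5,-10],[-28,-25.5,-10]],"yaw":[0,0]}' | grep force; python3 tilt.py; done
python3 -m handwheel '{"gripper":[1,1],"slide":[[0,0,-30],[0,0,-30]],"yaw":[0,0]}' | grep force; python3 tilt.py
```

```text
wrist_force: [0.4, -0.4, 0.4]
grasp_force: 0.0
pos [0.1102 0.0912 0.2868] r 0.143 lean [0.0446 0.0627] rot [177.42  -3.58  90.39] q [ 36.7 -48.5 -17.2 117.1   1.4 126.4] t 4.25
wrist_force: [-0.1, 0.7, 0.6]
grasp_force: 0.0
pos [0.108  0.0872 0.3478] r 0.139 lean [0.0479 0.0647] rot [177.24  -3.7   90.18] q [ 35.8 -44.   -7.5 122.1   1.4 125.8] t 4.4167
```

```bash
python3 -m handwheel '{"gripper":[1,1,1,1],"slide":[[12,-2,13],[12,-2,13],[12,-2,13],[12,-2,13]],"yaw":[0,0,0,0]}' | grep force; python3 tilt.py
python3 -m handwheel '{"gripper":[1],"slide":[[-30,-22,-8]],"yaw":[0]}' | grep force; python3 tilt.py
python3 -m handwheel '{"gripper":[1],"slide":[[-30,-22,-8]],"yaw":[0]}' | grep force; python3 tilt.py
```

```text
wrist_force: [0.0, -0.4, 0.7]
grasp_force: 0.0
pos [0.1029 0.1399 0.2974] r 0.174 lean [0.0479 0.0653] rot [177.24  -3.74  90.21] q [ 53.6 -44.5 -14.6 115.3   0.  143.5] t 4.75
wrist_force: [0.5, 0.2, 1.5]
grasp_force: 0.0
pos [0.0821 0.1121 0.2991] r 0.139 lean [0.0431 0.0597] rot [177.51  -3.41  90.34] q [ 53.7 -47.9 -15.3 118.4   0.  143.4] t 4.8333
wrist_force: [-0.3, -1.2, 1.4]
grasp_force: 0.0
pos [0.0654 0.0882 0.3184] r 0.11 lean [0.0329 0.0457] rot [178.1   -2.61  90.34] q [ 5.330e+01 -4.860e+01 -1.270e+01  1.226e+02  1.000e-01  1.430e+02] t 4.9167
```

```bash
python3 -m handwheel '{"gripper":[1,1,1,1],"slide":[[22,16.5,25],[22,16.5,25],[22,16.5,25],[22,16.5,25]],"yaw":[0,0,0,0]}' | grep force; python3 tilt.py
python3 -m handwheel '{"gripper":[1,1],"slide":[[-32,-24,0],[-20,-15,0]],"yaw":[0,0]}' | grep force; python3 tilt.py
python3 -m handwheel '{"gripper":[1],"slide":[[-24,-18,0]],"yaw":[0]}' | grep force; python3 tilt.py
```

```text
wrist_force: [-0.4, -0.2, 0.3]
grasp_force: 0.0
pos [0.1371 0.1835 0.2262] r 0.229 lean [0.0375 0.0515] rot [177.84  -2.95  90.21] q [ 53.2 -41.5 -22.3 105.5   0.  143. ] t 5.25
wrist_force: [-1.4, -0.9, 1.1]
grasp_force: 0.0
pos [0.1006 0.1348 0.224 ] r 0.168 lean [0.0243 0.0339] rot [178.6   -1.94  90.17] q [ 53.2 -48.2 -25.1 110.8   0.  143. ] t 5.4167
wrist_force: [0.7, 0.4, 0.2]
grasp_force: 0.0
pos [0.0926 0.1241 0.2338] r 0.155 lean [0.0167 0.0237] rot [179.04  -1.36  90.16] q [ 53.2 -48.5 -23.9 113.    0.  143. ] t 5.5
```

```bash
python3 -m handwheel '{"gripper":[1],"slide":[[-20,-15,0]],"yaw":[0]}' | grep -c force; python3 tilt.py
python3 -m handwheel '{"gripper":[1,1],"slide":[[0,0,0],[0,0,0]],"yaw":[0,0]}' | grep -c force; python3 tilt.py
```

```text
2
pos [0.0861 0.1154 0.2421] r 0.144 lean [0.0086 0.0129] rot [179.51  -0.74  90.15] q [ 5.320e+01 -4.850e+01 -2.280e+01  1.148e+02  1.000e-01  1.430e+02] t 5.5833
2
pos [0.087  0.1167 0.242 ] r 0.146 lean [0.0103 0.0153] rot [179.41  -0.87  90.1 ] q [ 5.320e+01 -4.850e+01 -2.280e+01  1.146e+02  1.000e-01  1.431e+02] t 5.75
```

```bash
python3 -m handwheel '{"gripper":[1,1,1],"slide":[[-20,-15,0],[-10,-7.5,0],[0,0,0]],"yaw":[0,0,0]}' | grep -c force; python3 tilt.py
```

```text
2
pos [0.0761 0.102  0.2541] r 0.127 lean [-0.0045 -0.0045] rot [-179.74    0.26   90.06] q [ 5.320e+01 -4.850e+01 -2.130e+01  1.176e+02  1.000e-01  1.431e+02] t 6.0
```

Tilt is down to 0.36°. Now I'll go over the plates for two wrist views.

```bash
python3 -m handwheel '{"gripper":[1,1,1,1,1,1],"slide":[[3.5,36,-2.4],[3.5,36,-2.4],[3.5,36,-2.4],[3.5,36,-2.4],[3.5,36,-2.4],[3.5,36,-2.4]],"yaw":[0,0,0,0,0,0]}' | grep -c force
python3 -m handwheel '{"gripper":[1,1,1,1,1,1,1],"slide":[[3.5,36,-2.4],[3.5,36,-2.4],[3.5,36,-2.4],[3.5,36,-2.4],[3.5,36,-2.4],[0,0,0],[0,0,0]],"yaw":[0,0,0,0,0,0,0]}' | grep -c force
python3 tilt.py
python3 - <<'E'
from h import *
W=camera("wrist");cv2.imwrite("pics/w2.png",W["img"][:,:,::-1]);dump(W,"w2.json")
E
python3 -m handwheel '{"gripper":[1,1,1,1,1,1],"slide":[[30,-5,0],[30,-5,0],[30,-5,0],[30,-5,0],[0,0,0],[0,0,0]],"yaw":[0,0,0,0,0,0]}' | grep -c force
python3 tilt.py
python3 - <<'E'
from h import *
W=camera("wrist");cv2.imwrite("pics/w3.png",W["img"][:,:,::-1]);dump(W,"w3.json")
E
```

```text
2
2
pos [0.464  0.1408 0.2749] r 0.485 lean [-0.0086 -0.0063] rot [-179.51    0.36   89.99] q [ 17.   -1.2  11.4 103.2  -0.2 107. ] t 7.0833
2
pos [0.4412 0.2617 0.2775] r 0.513 lean [-0.0039 -0.0046] rot [-179.77    0.26   90.2 ] q [ 3.070e+01  2.500e+00  1.540e+01  1.033e+02 -1.000e-01  1.205e+02] t 7.6333
```

View pics/w2.png

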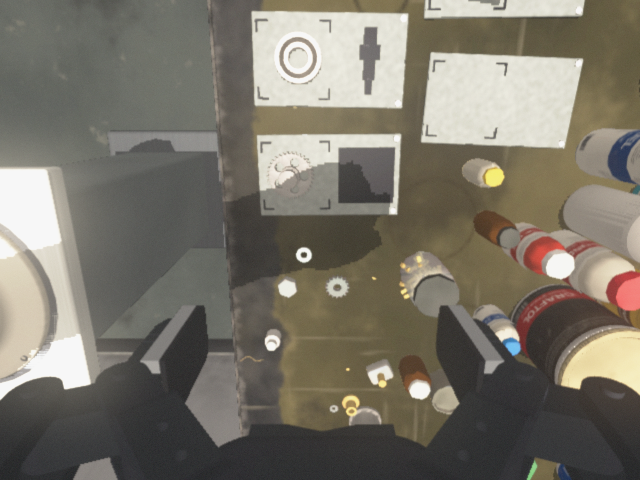

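View pics/w3.png

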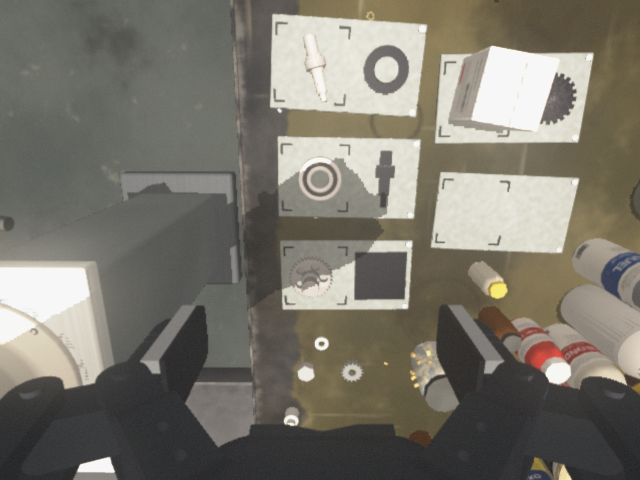

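w2 shows the spare plate (500,100), the bearing (298,58) and the gear (290,172). w3 shows everything: plug (315,67), carton (505,88), bearing (320,178), gear (311,278) and spare plate (504,212). I'll enlarge w3 and refine the plate corners sub-pixel in all four views.

Run:
```python
from h import *
np.set_printoptions(precision=4,suppress=True)
im=cv2.imread("pics/w3.png")
cv2.imwrite("pics/w3c.png",cv2.resize(im[10:315,265:600],None,fx=1.95,fy=1.95,interpolation=cv2.INTER_CUBIC))
V={n:(json.load(open(f"{n}.json")),cv2.imread(f"pics/{p}.png",0)) for n,p in(("top","top0"),("scene","scene0"),("w2","w2"),("w3","w3"))}
P=json.load(open("mats.json"));L=np.array([[-.042,.045],[-.042,-.045],[.115,-.045],[.115,.045]])
def Wd(p):
    c,q=np.cos(p[2]),np.sin(p[2]);return np.c_[L@np.array([[c,-q],[q,c]]).T+p[:2],np.full(4,p[3])]
N={}
for k in P:
    obs=[]
    for n,(c,g) in V.items():
        uv=proj(c,Wd(P[k]))
        for i,x in enumerate(uv):
            if not(8<x[0]<632 and 8<x[1]<472):continue
            y=cv2.cornerSubPix(g,np.array([[x]],np.float32),(5,5),(-1,-1),(3,50,.01))[0,0]
            if np.hypot(*(y-x))<4.5: obs.append((n,i,y))
    f=lambda p:np.concatenate([proj(V[n][0],Wd(p)[i])[0]-y for n,i,y in obs])
    r=least_squares(f,P[k],x_scale=[.1,.1,1,.01],loss="soft_l1")
    N[k]=r.x.tolist();print(k,len(obs),r.x[:2],np.degrees(r.x[2]),r.x[3],"old",np.array(P[k]))
    for n in V:
        e=[proj(V[n][0],Wd(r.x)[i])[0]-y for m,i,y in obs if m==n]
        if e:print("  ",n,np.mean(e,0),np.std(e,0),len(e))
json.dump(N,open("mats2.json","w"))
```

```text
gear 14 [0.6057 0.3559] 0.7974003343626863 0.001618670632182494 old [0.6042 0.3536 0.0127 0.0035]
   top [-0.4385 -0.2748] [1.2851 0.5717] 4
   scene [0.0752 0.2475] [0.9462 0.2694] 4
   w2 [-0.0081  0.534 ] [0.1433 0.0137] 2
   w3 [-0.0034 -0.2258] [0.319  0.3038] 4
spare 16 [0.6135 0.233 ] -2.23112070554874 0.0020610270121312925 old [ 0.6114  0.2307 -0.0335  0.0039]
   top [-0.4907 -0.5589] [0.9982 0.4596] 4
   scene [-0.2974  0.5109] [0.2053 0.4807] 4
   w2 [0.0757 0.181 ] [0.288  0.2185] 4
   w3 [-0.0946  0.0175] [0.3217 0.6142] 4
bearing 12 [0.4289 0.3893] -3.320461544488643 0.002523622868121101 old [ 0.4282  0.3877 -0.0583  0.0039]
   top [-0.0857 -0.3124] [1.0843 0.7032] 4
   scene [-0.1562  0.3359] [0.1586 0.2365] 4
   w3 [0.0701 0.0057] [0.2881 0.5422] 4
plug 16 [0.4329 0.2718] -0.8656491653648712 0.0024216609703826817 old [ 0.4322  0.2698 -0.012   0.0034]
   top [ 0.1496 -0.4214] [1.4337 0.5474] 4
   scene [-0.3448  0.6058] [0.3494 0.46  ] 4
   w2 [ 0.1998 -0.0041] [0.3978 0.3613] 4
   w3 [-0.0161  0.0233] [0.373  0.5018] 4
carton 16 [0.4334 0.1527] 0.4859362747537193 0.0023752950024340893 old [0.4326 0.1512 0.0086 0.0053]
   top [-0.3194 -0.5866] [1.1659 0.6812] 4
   scene [-0.2865  0.4184] [0.1605 0.2977] 4
   w2 [0.0284 0.1485] [0.2486 0.3951] 4
   w3 [0.0434 0.045 ] [0.3637 0.5858] 4
```

View pics/w3c.png

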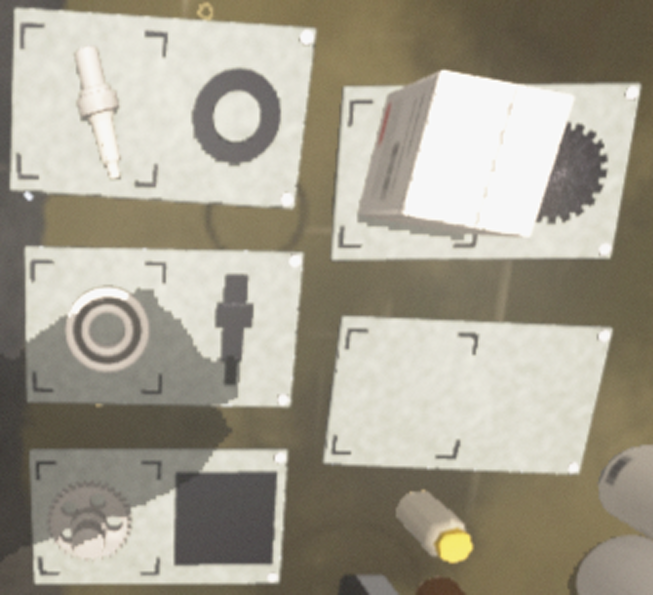

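The enlarged w3 crop reads: plug ends at (88,47) and (115,177), bearing centre (107,329), gear disc centre (90,518), carton top corners (442,70), (574,96), (530,237), (407,213). Now I'll combine these with the other views.

Run:
```python
from h import *
np.set_printoptions(precision=4,suppress=True)
V={n:json.load(open(f"{n}.json")) for n in("top","scene","w2","w3")}
sc={"top":(3.2,262,143),"scene":(2.9,215,180),"w3":(1.95,265,10),"w2":(1,0,0)}
O=dict(gear=dict(top=[486.5,496.5],scene=[384,485],w3=[90,518.5],w2=[290.5,172]),
bearing=dict(top=[290.5,482.5],scene=[252,325],w3=[107,329],w2=[298,58]),
plugA=dict(top=[52,505],scene=[88,197],w3=[88,47]),plugB=dict(top=[156,479],scene=[170,245],w3=[115,177]),
cFL=dict(top=[90,121],scene=[416,5],w3=[442,70]),cFR=dict(top=[194,133],scene=[474,50],w3=[574,96]),cNR=dict(top=[184,247],scene=[380,82],w3=[530,237]),cNL=dict(top=[75,232],scene=[330,40],w3=[407,213]))
Z=dict(gear=.015,bearing=.018,plugA=.0145,plugB=.0145)
for k,o in O.items():
    uv={n:np.array(p)/sc[n][0]+sc[n][1:] for n,p in o.items()}
    f=lambda X:np.concatenate([proj(V[n],X)[0]-uv[n] for n in uv])
    if k[0]!="c" : r=least_squares(f,[.5,.25,.02]);print(k,r.x,f(r.x).round(1),end=" ")
    print(k,{n:onz(V[n],[uv[n]],Z.get(k,.074))[0,:2].round(4) for n in uv})
```

```text
gear [0.4281 0.1556 0.0083] [-1.2 -1.2 -1.1 -0.2 -0.3 -0.7  0.2  1.9] gear {'top': array([0.4255, 0.1548]), 'scene': array([0.425, 0.15 ]), 'w3': array([0.4287, 0.1574]), 'w2': array([0.4285, 0.1586])}
bearing [0.4385 0.2719 0.0161] [-0.4 -1.1 -0.7  0.2 -0.1  0.5 -0.1 -0. ] bearing {'top': array([0.4364, 0.2713]), 'scene': array([0.4384, 0.27  ]), 'w3': array([0.4386, 0.2727]), 'w2': array([0.4387, 0.2716])}
plugA [0.4284 0.415  0.0141] [-0.8 -1.1 -0.9 -0.1 -0.1  0.6] plugA {'top': array([0.4263, 0.4135]), 'scene': array([0.4293, 0.4135]), 'w3': array([0.4285, 0.4155])}
plugB [0.4424 0.3525 0.0133] [-0.7 -1.  -0.7  0.1 -0.2  0.6] plugB {'top': array([0.4404, 0.3512]), 'scene': array([0.4426, 0.3508]), 'w3': array([0.4426, 0.3531])}
cFL {'top': array([0.6445, 0.3837]), 'scene': array([0.6447, 0.3853]), 'w3': array([0.5864, 0.3958])}
cFR {'top': array([0.6358, 0.3238]), 'scene': array([0.6389, 0.3284]), 'w3': array([0.6464, 0.3855])}
cNR {'top': array([0.5691, 0.3311]), 'scene': array([0.5755, 0.336 ]), 'w3': array([0.6368, 0.325 ])}
cNL {'top': array([0.5794, 0.3931]), 'scene': array([0.5802, 0.3862]), 'w3': array([0.5781, 0.3354])}
```

Fits agree to about 2 mm and the heights match. Results:

| Item | Position (m) | Yaw |
|---|---|---|
| Gear | (0.428, 0.156) | – |
| Bearing | (0.4385, 0.272) | – |
| Plug | (0.435, 0.384) | +12.6° |
| Carton | (0.611, 0.360) | −9° |

First the gear goes to the spare plate.

```bash
python3 -m handwheel '{"gripper":[1,1,1,1,1,1,1,1],"slide":[[-17.6,-2.2,29.6],[-17.6,-2.2,29.6],[-17.6,-2.2,29.6],[-17.6,-2.2,29.6],[-17.6,-2.2,29.6],[-17.6,-2.2,29.6],[0,0,0],[0,0,0]],"yaw":[0,0,0,0,0,0,0,0]}' | grep -A1 pos
python3 - <<'E'
from h import *
go(.428,.156,.021,90)
E
```

```text
ee_pos: [0.4274, 0.1525, 0.0994]
tcp_rot: [-179.6, 0.3, 89.9]
slide [ 3.5  0.6 78.4] len 78.5 rows>= 2.0 yaw -0.002 opening 0.0850436265060904 t 8.35
```

```bash
python3 -m handwheel '{"gripper":[1,1,1,1,1,1],"slide":[[3.5,0.6,0],[0,0,28],[0,0,26],[0,0,16],[0,0,8],[0,0,0]],"yaw":[0,0,0,0,0,0]}'
python3 -m handwheel '{"gripper":[0,-0.5,-0.8,-0.8,-0.8,-0.8,-0.8],"slide":[[0,0,0],[0,0,0],[0,0,0],[0,0,0],[0,0,0],[0,0,0],[0,0,0]],"yaw":[0,0,0,0,0,0,0]}' 40
```

```text
time: 8.85
ee_pos: [0.4288, 0.1579, 0.0219]
tcp_rot: [-179.7, 0.3, 90.1]
wrist_force: [-0.3, 0.5, -0.4]
opening: 0.0854
grasp_force: 0.0
time: 9.43
ee_pos: [0.4287, 0.1573, 0.0221]
tcp_rot: [-179.7, 0.3, 90.0]
wrist_force: [-0.3, 0.1, 0.7]
opening: 0.009
grasp_force: 0.2
```

The opening is 9 mm, so the hub was missed. I'll look.

Run:
```python
from h import *
a=camera("scene")["img"][:,:,::-1];b=camera("top")["img"][:,:,::-1];
x=cv2.resize(a[230:400,290:450],None,fx=2.5,fy=2.5,interpolation=cv2.INTER_CUBIC)
y=cv2.resize(b[200:340,340:480],None,fx=3.03,fy=3.03,interpolation=cv2.INTER_CUBIC)
y=cv2.resize(y,(375,425))
cv2.imwrite("pics/a1.png",np.hstack([x[:,:400],y]))
```

```text
(no output)
```

View pics/a1.png

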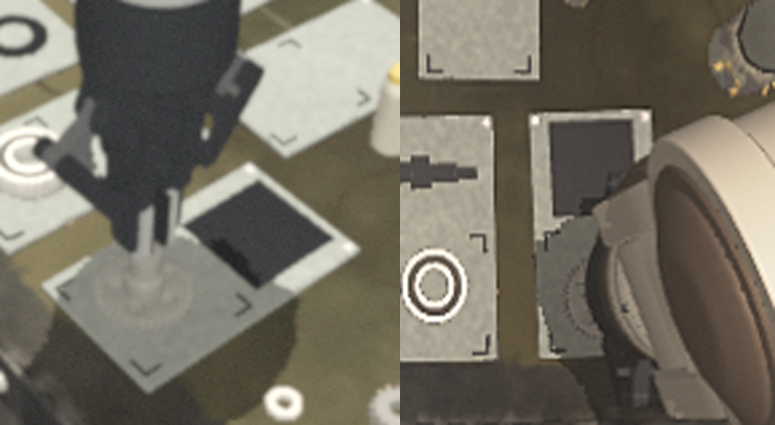

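Run:
```python
from h import *
S=json.load(open("scene.json"))
o=sensors.get_obs();print(o["ee_pos"],o["opening"],o["grasp_force"])
f=lambda X:((proj(S,X)-[290,230])*2.5).round(0)
print("tcp",f(o["ee_pos"]),"pinch",f(o["ee_pos"]+[0,0,.019]))
for g in((.428,.156),(.425,.150)):print(g,"hubtop",f([*g,.046]),"hubbase",f([*g,.015]),"disc rim L/R",f([g[0]-.0205,g[1]+.016,.015]),f([g[0]+.0205,g[1]-.016,.015]))
print("mat corners near R,L", f([.391,.107,.004]),f([.391,.197,.004]))
```

```text
[0.42875881 0.15731408 0.02204589] 0.008674186124518667 0.4857798597367946
tcp [[141. 273.]] pinch [[142. 248.]]
(0.428, 0.156) hubtop [[143. 244.]] hubbase [[141. 284.]] disc rim L/R [[ 92. 283.]] [[189. 284.]]
(0.425, 0.15) hubtop [[146. 253.]] hubbase [[143. 293.]] disc rim L/R [[ 94. 293.]] [[193. 293.]]
mat corners near R,L [[146. 390.]] [[ 39. 283.]]
```

Run:
```python
from h import *
a=camera("scene")["img"][:,:,::-1]
x=cv2.resize(a[285:375,310:390],None,fx=6,fy=6,interpolation=cv2.INTER_CUBIC)
x=cv2.convertScaleAbs(x,alpha=1.5,beta=10)
cv2.imwrite("pics/a2.png",x)
```

```text
(no output)
```

View pics/a2.png

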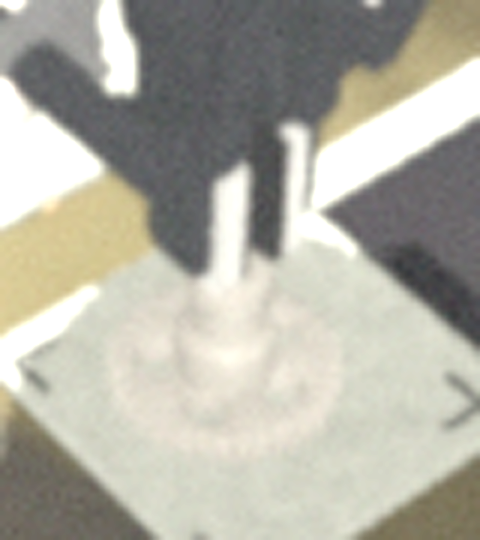

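The crop shows the closed finger tips at (215,280) and (270,255), just behind or above the hub top at (235,268), with the gear undisturbed. I'll open, shift 6 mm nearer in y and 6 mm lower, and close again.

```bash
python3 -m handwheel '{"gripper":[1,1,1,1,1],"slide":[[0,0,0],[0,0,0],[0,0,0],[0,0,0],[0,0,0]],"yaw":[0,0,0,0,0]}' | grep opening
python3 -m handwheel '{"gripper":[1,1,1],"slide":[[-6,-3,3],[0,0,3],[0,0,0]],"yaw":[0,0,0]}'
python3 -m handwheel '{"gripper":[0,-0.4,-0.4,-0.4,-0.4,-0.4],"slide":[[0,0,0],[0,0,0],[0,0,0],[0,0,0],[0,0,0],[0,0,0]],"yaw":[0,0,0,0,0,0]}' 40
```

```text
opening: 0.0686
time: 10.25
ee_pos: [0.425, 0.1508, 0.0151]
tcp_rot: [-179.7, 0.3, 90.0]
wrist_force: [0.5, 0.5, -0.3]
opening: 0.0853
grasp_force: 0.0
time: 10.75
ee_pos: [0.4256, 0.1513, 0.016]
tcp_rot: [-179.7, 0.3, 90.0]
wrist_force: [-1.1, -0.7, 0.1]
opening: 0.0261
grasp_force: 0.0
```

```bash
python3 -m handwheel '{"gripper":[-0.7,-0.7,-0.7,-0.7],"slide":[[0,0,0],[0,0,0],[0,0,0],[0,0,0]],"yaw":[0,0,0,0]}'
python3 - <<'E'
from h import *
a=camera("scene")["img"][:,:,::-1]
x=cv2.resize(a[270:375,300:400],None,fx=4.5,fy=4.5,interpolation=cv2.INTER_CUBIC)
cv2.imwrite("pics/a3.png",cv2.convertScaleAbs(x,alpha=1.5,beta=10))
E
```

```text
time: 11.08
ee_pos: [0.4257, 0.1513, 0.0161]
tcp_rot: [-179.7, 0.3, 90.0]
wrist_force: [-0.6, -0.3, 2.3]
opening: 0.0189
grasp_force: 39.0
```

View pics/a3.png

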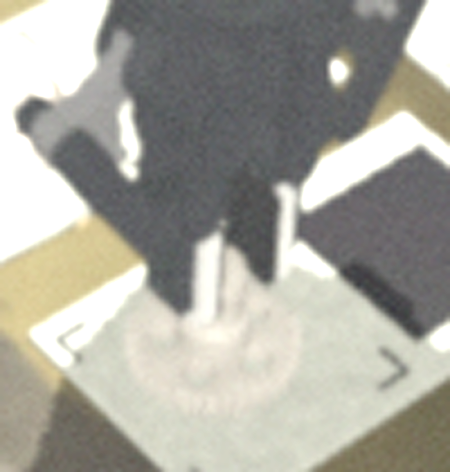

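The hub is now between the pads, and the grip is 39 N. I'll try a small lift.

```bash
python3 -m handwheel '{"gripper":[-0.7,-0.7,-0.7,-0.7],"slide":[[0,0,-3],[0,0,-4],[0,0,-5],[0,0,0]],"yaw":[0,0,0,0]}'
python3 -m handwheel '{"gripper":[-0.7,-0.7],"slide":[[0,0,0],[0,0,0]],"yaw":[0,0]}'
python3 - <<'E'
from h import *
a=camera("scene")["img"][:,:,::-1];b=cv2.imread("pics/a3.png")
x=cv2.resize(a[270:375,300:400],None,fx=4.5,fy=4.5,interpolation=cv2.INTER_CUBIC)
cv2.imwrite("pics/a4.png",cv2.convertScaleAbs(x,alpha=1.5,beta=10))
E
```

```text
time: 11.47
ee_pos: [0.4261, 0.1515, 0.029]
tcp_rot: [-179.8, 0.3, 90.0]
wrist_force: [0.4, -0.3, -1.5]
opening: 0.0192
grasp_force: 39.1
time: 11.63
ee_pos: [0.4257, 0.1513, 0.0279]
tcp_rot: [-179.7, 0.3, 90.0]
wrist_force: [0.9, 0.8, -1.0]
opening: 0.0191
grasp_force: 39.1
```

```bash
python3 -m handwheel '{"gripper":[-0.7,-0.7,-0.7,-0.7],"slide":[[0,0,-20],[0,0,-30],[0,0,-30],[0,0,0]],"yaw":[0,0,0,0]}' | grep force
python3 -m handwheel '{"gripper":[-0.7,-0.7,-0.7,-0.7,-0.7,-0.7,-0.7,-0.7],"slide":[[8,20,0],[13,31,0],[13,31,0],[13,31,0],[13,31,0],[13,28,0],[6,14,0],[0,0,0]],"yaw":[0,0,0,0,0,0,0,0]}'
python3 - <<'E'
from h import *
go(.6135,.231,.0165,87.8)
E
```

```text
wrist_force: [1.3, 0.0, -1.2]
grasp_force: 39.4
time: 12.68
ee_pos: [0.614, 0.2318, 0.1042]
tcp_rot: [-179.6, 0.3, 90.0]
wrist_force: [0.5, -0.4, -0.7]
opening: 0.0194
grasp_force: 39.5
slide [-0.8 -0.5 87.7] len 87.7 rows>= 3.0 yaw 0.039 opening 0.019401210714461686 t 12.6833
```

```bash
python3 -m handwheel '{"gripper":[-0.7,-0.7,-0.7,-0.7,-0.7,-0.7,-0.7],"slide":[[0,0,20],[0,0,25],[0,0,20],[0,0,10],[0,0,5],[0,0,2],[0,0,0]],"yaw":[0,0,0,0,0,0,0]}'
python3 -m handwheel '{"gripper":[-0.7,-0.7,-0.7,-0.7],"slide":[[0,0,2],[0,0,1.5],[0,0,0],[0,0,0]],"yaw":[0,0,0,0]}'
```

```text
time: 13.27
ee_pos: [0.6118, 0.2304, 0.0252]
tcp_rot: [-179.7, 0.3, 90.0]
wrist_force: [-0.3, -0.3, -1.1]
opening: 0.0191
grasp_force: 39.6
time: 13.6
ee_pos: [0.6118, 0.2305, 0.0216]
tcp_rot: [-179.7, 0.3, 90.0]
wrist_force: [1.3, 0.0, -1.0]
opening: 0.0185
grasp_force: 39.6
```

```bash
python3 -m handwheel '{"gripper":[-0.7,-0.7,-0.7,-0.7],"slide":[[0,0,2],[0,0,1.5],[0,0,0],[0,0,0]],"yaw":[0,0,0,0]}' | grep -E "pos|wrist"
python3 -m handwheel '{"gripper":[-0.7,-0.7,-0.7,-0.7],"slide":[[0,0,1.2],[0,0,0],[0,0,0],[0,0,0]],"yaw":[0,0,0,0]}'| grep -E "pos|wrist"
```

```text
ee_pos: [0.6115, 0.2303, 0.0174]
wrist_force: [0.6, -0.6, -1.4]
ee_pos: [0.6116, 0.2303, 0.0164]
wrist_force: [-0.2, -0.1, -1.1]
```

```bash
for i in 1 2; do python3 -m handwheel '{"gripper":[-0.7,-0.7,-0.7],"slide":[[0,0,0.8],[0,0,0],[0,0,0]],"yaw":[0,0,0]}' | grep -E "pos|wrist"; done
```

```text
ee_pos: [0.6118, 0.2305, 0.0162]
wrist_force: [-0.2, -0.2, 4.2]
ee_pos: [0.612, 0.2306, 0.0161]
wrist_force: [-3.1, -0.5, 8.2]
```

```bash
python3 -m handwheel '{"gripper":[-0.5,-0.3,0,0.5,1,1,1,1],"slide":[[0,0,0],[0,0,0],[0,0,0],[0,0,0],[0,0,0],[0,0,-10],[0,0,-30],[0,0,-38]],"yaw":[0,0,0,0,0,0,0,0]}' | grep -E "pos|wrist|opening"
python3 -m handwheel '{"gripper":[1,1,1,1,1,1,1],"slide":[[0,-15,-38],[0,-25,-30],[0,-30,-20],[-5,-35,-10],[0,-38,0],[0,-15,0],[0,0,0]],"yaw":[0,0,0,0,0,0,0]}' | grep pos
python3 - <<'E'
from h import *
np.set_printoptions(precision=4,suppress=True)
c=camera("wrist");cv2.imwrite("pics/w5.png",c["img"][:,:,::-1]);dump(c,"w5.json")
c=camera("top");cv2.imwrite("pics/top2.png",c["img"][:,:,::-1])
c=camera("scene");cv2.imwrite("pics/scene2.png",c["img"][:,:,::-1])
t=cv2.imread("pics/top2.png");s=cv2.imread("pics/scene2.png");w=cv2.imread("pics/w5.png")
T,S=json.load(open("top.json")),json.load(open("scene.json"))
X=[.6135,.233,.015];out=[]
for cc,im in((T,t),(S,s),(c and json.load(open("w5.json")),w)):
    u,v=proj(cc,X)[0].round().astype(int);print(u,v)
    u0=max(u-33,0);v0=min(max(v-33,0),414);p=im[v0:v0+66,u0:u0+66];print(u0,v0)
    out.append(cv2.resize(p,(264,264),interpolation=cv2.INTER_CUBIC))
cv2.imwrite("pics/b1.png",np.hstack(out))
E
```

```text
ee_pos: [0.6103, 0.2301, 0.0912]
wrist_force: [0.5, 0.5, 0.6]
opening: 0.0854
ee_pos: [0.452, 0.2262, 0.1939]
369 203
336 170
405 260
372 227
502 197
469 164
```

View pics/b1.png

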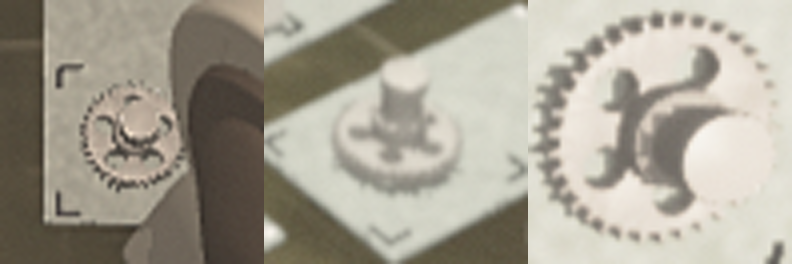

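The gear stands upright and centred on the spare plate. Disc centres are top (369,204), scene (405,262) and wrist (502,196), all within 2 mm of the intended place. Next the carton.

```bash
python3 -m handwheel '{"gripper":[1,1,1],"slide":[[0,0,0],[0,0,0],[0,0,0]],"yaw":[0.08,0.075,0]}' | grep rot
python3 - <<'E'
from h import *
go(.611,.3595,.13,81)
E
```

```text
tcp_rot: [-179.7, 0.4, 80.9]
slide [156.3 132.7  61.2] len 214.0 rows>= 6.0 yaw -0.001 opening 0.08554242732857119 t 16.4167
```

```bash
python3 -m handwheel '{"gripper":[1,1,1,1,1,1,1,1],"slide":[[22,19,8.7],[22.3,19,8.7],[22.3,19,8.7],[22.3,19,8.7],[22.3,19,8.7],[22.3,19,8.7],[22.3,19,8.7],[0,0,0]],"yaw":[0,0,0,0,0,0,0,0]}' | grep -E "pos|rot"
python3 -m handwheel '{"gripper":[1],"slide":[[0,0,0]],"yaw":[0]}' | grep -c pos
python3 - <<'E'
from h import *
go(.611,.3595,.025,81)
E
```

```text
ee_pos: [0.6117, 0.3612, 0.1219]
tcp_rot: [-179.5, 0.6, 81.3]
1
slide [1.000e-01 9.000e-01 1.004e+02] len 100.4 rows>= 3.0 yaw 0.005 opening 0.08552579597709661 t 17.1667
```

```bash
python3 -m handwheel '{"gripper":[1,1,1,1],"slide":[[0,0,20],[0,0,20],[0,0,10],[0,0,0]],"yaw":[0,0,0,0]}' | grep -E "pos|wrist"
python3 -m handwheel '{"gripper":[1,1,1,1,1],"slide":[[0,0,15],[0,0,18],[0,0,12],[0,0,4],[0,0,0]],"yaw":[0,0,0,0,0]}' | grep -E "pos|wrist"
python3 -m handwheel '{"gripper":[0.4,0.3,0.3,0.3,0.3,0.3],"slide":[[0,0,0],[0,0,0],[0,0,0],[0,0,0],[0,0,0],[0,0,0]],"yaw":[0,0,0,0,0,0]}' 30
```

```text
ee_pos: [0.6082, 0.3579, 0.0773]
wrist_force: [-1.2, -0.9, -0.1]
ee_pos: [0.6086, 0.3584, 0.03]
wrist_force: [0.9, -0.4, 1.0]
time: 18.42
ee_pos: [0.6097, 0.3592, 0.0319]
tcp_rot: [-179.9, 0.3, 81.1]
wrist_force: [-0.6, -0.1, 5.5]
opening: 0.0614
grasp_force: 34.1
```

```bash
python3 -m handwheel '{"gripper":[0.3,0.3,0.3,0.3,0.3,0.3],"slide":[[0,0,-4],[0,0,-12],[0,0,-25],[0,0,-30],[0,0,-25],[0,0,0]],"yaw":[0,0,0,0,0,0]}' | grep -E "pos|wrist|open|grasp"
python3 -m handwheel '{"gripper":[0.3,0.3,0.3],"slide":[[0,0,0],[0,0,0],[0,0,0]],"yaw":[-0.08,-0.084,0]}' | grep rot
python3 - <<'E'
from h import *
go(.4334,.1527,.12,90.5)
E
```

```text
ee_pos: [0.6112, 0.3603, 0.1337]
wrist_force: [0.3, -0.6, -0.1]
opening: 0.0612
grasp_force: 33.4
tcp_rot: [-179.7, 0.3, 90.8]
slide [-204.3 -178.8    6.7] len 271.6 rows>= 7.0 yaw 0.004 opening 0.06095532695498023 t 19.1667
```

```bash
python3 -m handwheel '{"gripper":[0.3,0.3,0.3,0.3,0.3,0.3,0.3,0.3],"slide":[[-12,-10,0],[-24,-21,0],[-27,-24,0],[-27,-24,0],[-27,-24,0],[-27,-24,0],[-27,-24,0],[-22,-19,6]],"yaw":[0,0,0,0,0,0,0,0]}' | grep -E "grasp"
python3 -m handwheel '{"gripper":[0.3,0.3,0.3],"slide":[[-11,-9,0],[0,0,0],[0,0,0]],"yaw":[0.004,0,0]}' | grep -E "pos|rot|wrist|grasp"
python3 - <<'E'
from h import *
go(.4334,.1527,.035,90.5)
E
```

```text
grasp_force: 33.4
ee_pos: [0.4325, 0.1534, 0.1229]
tcp_rot: [-179.8, 0.3, 90.1]
wrist_force: [1.2, -0.1, -1.0]
grasp_force: 33.4
slide [-0.7  0.9 87.9] len 87.9 rows>= 3.0 yaw -0.006 opening 0.061113641309798156 t 20.0833
```

```bash
python3 -m handwheel '{"gripper":[0.3,0.3,0.3,0.3,0.3,0.3,0.3],"slide":[[-0.5,0.5,20],[0,0,28],[0,0,20],[0,0,10],[0,0,5],[0,0,2],[0,0,0]],"yaw":[0,0,0,0,0,0,0]}' | grep -E "pos|wrist|grasp"
python3 -m handwheel '{"gripper":[0.3,0.3,0.3,0.3],"slide":[[0,0,1],[0,0,1],[0,0,0],[0,0,0]],"yaw":[0,0,0,0]}' | grep -E "pos|wrist"
python3 -m handwheel '{"gripper":[0.3,0.3,0.3],"slide":[[0,0,1],[0,0,0],[0,0,0]],"yaw":[0,0,0]}' | grep -E "pos|wrist"
```

```text
ee_pos: [0.433, 0.1531, 0.0377]
wrist_force: [-0.1, 0.3, -0.4]
grasp_force: 33.4
ee_pos: [0.4328, 0.1528, 0.0357]
wrist_force: [-0.0, 0.6, -1.2]
ee_pos: [0.4325, 0.1527, 0.0342]
wrist_force: [0.7, 1.5, -0.3]
```

```bash
python3 -m handwheel '{"gripper":[0.3,0.3,0.3],"slide":[[0,0,1],[0,0,0],[0,0,0]],"yaw":[0,0,0]}' | grep -E "pos|wrist"
python3 -m handwheel '{"gripper":[0.3,0.3,0.3],"slide":[[0,0,1],[0,0,0],[0,0,0]],"yaw":[0,0,0]}' | grep -E "pos|wrist"
python3 -m handwheel '{"gripper":[0.3,0.3,0.3],"slide":[[0,0,0.6],[0,0,0],[0,0,0]],"yaw":[0,0,0]}' | grep -E "pos|wrist"
```

```text
ee_pos: [0.4324, 0.1526, 0.0331]
wrist_force: [0.2, 0.2, -0.8]
ee_pos: [0.4324, 0.1526, 0.0321]
wrist_force: [0.6, 1.0, -1.5]
ee_pos: [0.4325, 0.1527, 0.0319]
wrist_force: [-1.6, -1.9, 4.9]
```

Contact. Now I'll release and go on to the gear on the spare plate.

```bash
python3 -m handwheel '{"gripper":[0.45,0.6,0.8,1,1,1,1,1],"slide":[[0,0,0],[0,0,0],[0,0,0],[0,0,0],[0,0,-10],[0,0,-25],[0,0,-35],[0,0,-35]],"yaw":[0,0,0,0,0,0,0,0]}' | grep -E "pos|wrist|open"
python3 -m handwheel '{"gripper":[1,1,1,1,1,1,1,1],"slide":[[12,25,-10],[15,33,0],[15,33,0],[15,33,0],[13,30,0],[8,20,0],[0,4,0],[0,0,0]],"yaw":[0,0,0,0,0,0,0,0]}' | grep -E "pos|wrist|open"
python3 - <<'E'
from h import *
go(.612,.2306,.0165,90)
E
```

```text
ee_pos: [0.4323, 0.153, 0.138]
wrist_force: [1.2, -0.1, 0.6]
opening: 0.0854
ee_pos: [0.6114, 0.2323, 0.1446]
wrist_force: [-0.7, 0.5, 0.1]
opening: 0.0852
slide [ -1.8   0.6 128.1] len 128.1 rows>= 4.0 yaw 0.005 opening 0.08521685729126793 t 23.3333
```

```bash
python3 -m handwheel '{"gripper":[1,1,1,1,1,1,1],"slide":[[-1,1.3,30],[0,0,35],[0,0,30],[0,0,20],[0,0,10],[0,0,3],[0,0,0]],"yaw":[0,0,0,0,0,0,0]}' | grep -E "pos|wrist"
python3 -m handwheel '{"gripper":[0,-0.4,-0.7,-0.7,-0.7,-0.7,-0.7,-0.7],"slide":[[0,0,0],[0,0,0],[0,0,0],[0,0,0],[0,0,0],[0,0,0],[0,0,0],[0,0,0]],"yaw":[0,0,0,0,0,0,0,0]}' 40
```

```text
ee_pos: [0.611, 0.2304, 0.0181]
wrist_force: [0.7, 0.6, 0.8]
time: 24.58
ee_pos: [0.6117, 0.2307, 0.0179]
tcp_rot: [-179.8, 0.3, 90.3]
wrist_force: [-0.4, 0.5, 5.2]
opening: 0.0189
grasp_force: 39.1
```

```bash
python3 -m handwheel '{"gripper":[-0.7,-0.7,-0.7,-0.7,-0.7,-0.7],"slide":[[0,0,-5],[0,0,-15],[0,0,-25],[0,0,-25],[0,0,-10],[0,0,0]],"yaw":[0,0,0,0,0,0]}' | grep -E "pos|wrist|grasp"
python3 -m handwheel '{"gripper":[-0.7,-0.7,-0.7,-0.7,-0.7,-0.7,-0.7],"slide":[[15,-1,0],[27,-1.5,0],[30,-1.5,0],[30,-1.5,0],[20,-1,0],[0,0,0],[0,0,0]],"yaw":[0,0,0,0,0,0,0]}' | grep -E "pos|wrist|grasp"
python3 - <<'E'
from h import *
go(.605,.3540,.018,90)
E
```

```text
ee_pos: [0.6129, 0.2314, 0.1]
wrist_force: [0.6, 0.8, -1.9]
grasp_force: 39.2
ee_pos: [0.6033, 0.3541, 0.094]
wrist_force: [-0.3, -0.8, -2.0]
grasp_force: 39.2
slide [-0.1  1.7 76. ] len 76.0 rows>= 2.0 yaw 0.008 opening 0.018936527318626963 t 25.6667
```

```bash
python3 -m handwheel '{"gripper":[-0.7,-0.7,-0.7,-0.7,-0.7,-0.7,-0.7],"slide":[[0.5,2.2,15],[0,0,25],[0,0,18],[0,0,8],[0,0,4],[0,0,1],[0,0,0]],"yaw":[0,0,0,0,0,0,0]}' | grep -E "pos|wrist"
python3 -m handwheel '{"gripper":[-0.7,-0.7,-0.7,-0.7],"slide":[[0,0,1],[0,0,1],[0,0,0],[0,0,0]],"yaw":[0,0,0,0]}' | grep -E "pos|wrist"
python3 -m handwheel '{"gripper":[-0.7,-0.7,-0.7],"slide":[[0,0,1],[0,0,0],[0,0,0]],"yaw":[0,0,0]}' | grep -E "pos|wrist"
```

```text
ee_pos: [0.6067, 0.3529, 0.0264]
wrist_force: [-0.3, 0.2, -0.1]
ee_pos: [0.6065, 0.3532, 0.0242]
wrist_force: [0.2, 0.9, -0.8]
ee_pos: [0.6063, 0.3531, 0.0227]
wrist_force: [0.1, 0.6, -1.8]
```

```bash
python3 -m handwheel '{"gripper":[-0.7,-0.7,-0.7,-0.7],"slide":[[0.8,-1,1.2],[0,0,1.2],[0,0,0],[0,0,0]],"yaw":[0,0,0,0]}' | grep -E "pos|wrist"
python3 -m handwheel '{"gripper":[-0.7,-0.7,-0.7],"slide":[[0,0,1],[0,0,0],[0,0,0]],"yaw":[0,0,0]}' | grep -E "pos|wrist"
python3 -m handwheel '{"gripper":[-0.7,-0.7,-0.7],"slide":[[0,0,0.7],[0,0,0],[0,0,0]],"yaw":[0,0,0]}' | grep -E "pos|wrist"
python3 -m handwheel '{"gripper":[-0.7,-0.7,-0.7],"slide":[[0,0,0.7],[0,0,0],[0,0,0]],"yaw":[0,0,0]}' | grep -E "pos|wrist"
```

```text
ee_pos: [0.6052, 0.3538, 0.0201]
wrist_force: [-0.0, -0.5, -1.2]
ee_pos: [0.6053, 0.3538, 0.0192]
wrist_force: [0.8, 0.5, -1.7]
ee_pos: [0.6053, 0.3538, 0.0185]
wrist_force: [-1.1, -0.2, -1.6]
ee_pos: [0.6054, 0.3539, 0.0181]
wrist_force: [0.0, 0.8, 0.7]
```

```bash
python3 -m handwheel '{"gripper":[-0.7,-0.7],"slide":[[0,0,0.5],[0,0,0]],"yaw":[0,0]}' | grep -E "pos|wrist"
python3 -m handwheel '{"gripper":[-0.5,-0.3,0,0.5,1,1,1,1],"slide":[[0,0,0],[0,0,0],[0,0,0],[0,0,0],[0,0,0],[0,0,-10],[0,0,-30],[0,0,-38]],"yaw":[0,0,0,0,0,0,0,0]}' | grep -E "pos|wrist|opening"
python3 -m handwheel '{"gripper":[0.4,0.4,0.4,0.4,0.4,0.4,0.4,0.4],"slide":[[-14,-28,-10],[-16,-33,0],[-16,-33,0],[-16,-33,0],[-14,-28,0],[-6,-11,0],[0,0,0],[0,0,0]],"yaw":[0,0,0,0,0,0,0,0]}' | grep -E "pos|wrist|opening"
python3 - <<'E'
from h import *
go(.4385,.272,.02,90)
E
```

```text
ee_pos: [0.6055, 0.354, 0.018]
wrist_force: [-1.4, -0.5, 3.4]
ee_pos: [0.6042, 0.3533, 0.0937]
wrist_force: [0.5, 0.3, 1.2]
opening: 0.0855
ee_pos: [0.4406, 0.2717, 0.108]
wrist_force: [0.3, -0.1, -0.6]
opening: 0.06
slide [ 0.3 -2.1 88. ] len 88.0 rows>= 3.0 yaw 0.006 opening 0.060023007444632195 t 29.4167
```

```bash
python3 -m handwheel '{"gripper":[0.4,0.4,0.4,0.4,0.4,0.4,0.4],"slide":[[0.5,-1.6,25],[0,0,30],[0,0,20],[0,0,10],[0,0,3],[0,0,0],[0,0,0]],"yaw":[0,0,0,0,0,0,0]}' | grep -E "pos|wrist"
python3 -m handwheel '{"gripper":[0.4,0.4,0.4,0.4],"slide":[[0,0,5],[0,0,4],[0,0,0],[0,0,0]],"yaw":[0,0,0,0]}' | grep -E "pos|wrist"
python3 -m handwheel '{"gripper":[0.4,0.4,0.4,0.4],"slide":[[0,0,3],[0,0,2],[0,0,0],[0,0,0]],"yaw":[0,0,0,0]}' | grep -E "pos|wrist"
```

```text
ee_pos: [0.4391, 0.2719, 0.0198]
wrist_force: [0.1, -0.2, 0.7]
ee_pos: [0.4381, 0.2714, 0.0097]
wrist_force: [-0.4, 0.8, 0.2]
ee_pos: [0.438, 0.2713, 0.0045]
wrist_force: [0.4, 0.0, -0.8]
```

```bash
python3 -m handwheel '{"gripper":[0.4,0.4,0.4,0.4],"slide":[[0,0,2],[0,0,1.5],[0,0,0],[0,0,0]],"yaw":[0,0,0,0]}' | grep -E "pos|wrist"
python3 -m handwheel '{"gripper":[0.15,0,-0.1,-0.1,-0.1,-0.1],"slide":[[0,0,0],[0,0,0],[0,0,0],[0,0,0],[0,0,0],[0,0,0]],"yaw":[0,0,0,0,0,0]}' 40
```

```text
ee_pos: [0.438, 0.2713, 0.001]
wrist_force: [0.4, -0.1, -0.3]
time: 31.5
ee_pos: [0.4381, 0.2713, 0.0012]
tcp_rot: [-179.7, 0.3, 90.3]
wrist_force: [-0.7, 0.2, -0.0]
opening: 0.0381
grasp_force: 0.0
```

The opening passed 47 mm without force, so the tips stand well above what the TCP reading suggests (as with the gear). I'll reopen and go lower in small, force-checked steps.

```bash
python3 -m handwheel '{"gripper":[0.4,0.4,0.4,0.4,0.4],"slide":[[0,0,0],[0,0,0],[0,0,0],[0,0,5],[0,0,0]],"yaw":[0,0,0,0,0]}' | grep -E "pos|wrist|open"
python3 -m handwheel '{"gripper":[0.4,0.4,0.4],"slide":[[0,0,3],[0,0,2],[0,0,0]],"yaw":[0,0,0]}' | grep -E "pos|wrist"
python3 -m handwheel '{"gripper":[0.4,0.4,0.4],"slide":[[0,0,2],[0,0,1],[0,0,0]],"yaw":[0,0,0]}' | grep -E "pos|wrist"
python3 - <<'E'
from h import *
a=camera("scene");dump(a,"s3.json");im=a["img"][:,:,::-1]
x=cv2.resize(im[225:325,270:370],None,fx=5,fy=5,interpolation=cv2.INTER_CUBIC)
cv2.imwrite("pics/c1.png",x)
E
```

```text
ee_pos: [0.4377, 0.2711, -0.0047]
wrist_force: [-0.1, -0.7, -0.7]
opening: 0.0601
ee_pos: [0.4377, 0.2711, -0.0095]
wrist_force: [0.8, 0.4, 0.3]
ee_pos: [0.4379, 0.2712, -0.0121]
wrist_force: [0.1, -0.0, 0.1]
```

View pics/c1.png

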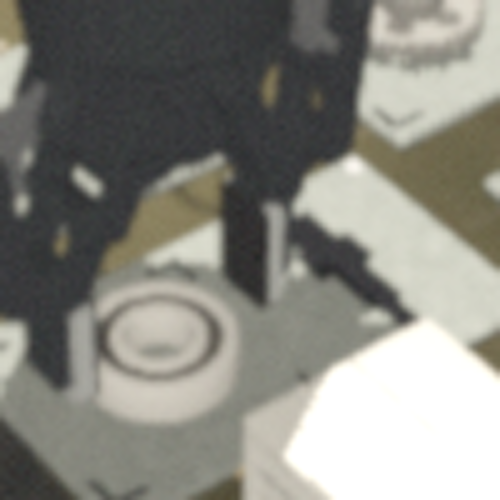

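The crop shows the fingers straddling the bearing, with tips at (85,405) and (270,305) and the bearing top at (163,340). Next I'll compute the tip height from these.

Run:
```python
from h import *
S=json.load(open("s3.json"))
for z in(0.0,.004,.008,.012,.016,.02):
    p=onz(S,[(270+85/5,225+405/5),(270+270/5,225+305/5),(270+163/5,225+340/5)],z);print(z,p[:,:2].round(4).tolist())
```

```text
0.0 [[0.4144, 0.2748], [0.4845, 0.276], [0.4492, 0.2833]]
0.004 [[0.4122, 0.2714], [0.4818, 0.2726], [0.4467, 0.2799]]
0.008 [[0.4099, 0.268], [0.4791, 0.2692], [0.4442, 0.2764]]
0.012 [[0.4077, 0.2646], [0.4764, 0.2657], [0.4418, 0.2729]]
0.016 [[0.4055, 0.2612], [0.4736, 0.2623], [0.4393, 0.2695]]
0.02 [[0.4033, 0.2578], [0.4709, 0.2589], [0.4368, 0.266]]
```

Tips are at z ≈ 17 mm for TCP −12 mm. I'll go 8 mm lower and close.

```bash
python3 -m handwheel '{"gripper":[0.4,0.4,0.4,0.4],"slide":[[0,0,3],[0,0,2],[0,0,0],[0,0,0]],"yaw":[0,0,0,0]}' | grep -E "pos|wrist"
python3 -m handwheel '{"gripper":[0.4,0.4,0.4,0.4],"slide":[[0,0,2],[0,0,1.5],[0,0,0],[0,0,0]],"yaw":[0,0,0,0]}' | grep -E "pos|wrist"
python3 -m handwheel '{"gripper":[0.2,0.05,-0.05,-0.05,-0.05,-0.05],"slide":[[0,0,0],[0,0,0],[0,0,0],[0,0,0],[0,0,0],[0,0,0]],"yaw":[0,0,0,0,0,0]}' 40
```

```text
ee_pos: [0.4379, 0.2712, -0.017]
wrist_force: [0.4, -0.7, -0.2]
ee_pos: [0.4379, 0.2712, -0.0205]
wrist_force: [0.5, 0.4, 0.5]
time: 33.63
ee_pos: [0.4382, 0.2713, -0.0199]
tcp_rot: [-179.7, 0.3, 90.3]
wrist_force: [-0.8, -1.2, 5.5]
opening: 0.0449
grasp_force: 40.7
```

```bash
python3 -m handwheel '{"gripper":[-0.05,-0.05,-0.05,-0.05,-0.05,-0.05],"slide":[[0,0,-5],[0,0,-15],[0,0,-25],[0,0,-25],[0,0,-10],[0,0,0]],"yaw":[0,0,0,0,0,0]}' | grep -E "pos|wrist|grasp"
python3 -m handwheel '{"gripper":[-0.05,-0.05,-0.05,-0.05,-0.05,-0.05,-0.05,-0.05],"slide":[[-4,15,0],[-6,28,0],[-7,32,0],[-7,32,0],[-7,32,0],[-5,24,0],[-2,12,0],[0,0,0]],"yaw":[0,0,0,0,0,0,0,0]}' | grep -E "pos|wrist|grasp"
python3 - <<'E'
from h import *
go(.613,.2330,-.0195,90)
E
```

```text
ee_pos: [0.4396, 0.2724, 0.062]
wrist_force: [0.3, -0.0, -0.7]
grasp_force: 41.1
ee_pos: [0.6149, 0.2334, 0.0559]
wrist_force: [0.1, 0.5, -1.5]
grasp_force: 41.2
slide [-0.4 -1.9 75.4] len 75.4 rows>= 2.0 yaw 0.004 opening 0.04527508911687556 t 34.8
```

```bash
python3 -m handwheel '{"gripper":[-0.05,-0.05,-0.05,-0.05,-0.05,-0.05,-0.05],"slide":[[0.3,-0.5,15],[0,0,25],[0,0,18],[0,0,7],[0,0,3],[0,0,1],[0,0,0]],"yaw":[0,0,0,0,0,0,0]}' | grep -E "pos|wrist"
python3 -m handwheel '{"gripper":[-0.05,-0.05,-0.05,-0.05],"slide":[[0,0,1.2],[0,0,1.2],[0,0,0],[0,0,0]],"yaw":[0,0,0,0]}' | grep -E "pos|wrist"
python3 -m handwheel '{"gripper":[-0.05,-0.05,-0.05],"slide":[[0,0,1.2],[0,0,0],[0,0,0]],"yaw":[0,0,0]}' | grep -E "pos|wrist"
python3 -m handwheel '{"gripper":[-0.05,-0.05,-0.05],"slide":[[0,0,0.8],[0,0,0],[0,0,0]],"yaw":[0,0,0]}' | grep -E "pos|wrist"
```

```text
ee_pos: [0.6128, 0.2348, -0.0093]
wrist_force: [-0.3, 0.2, -1.4]
ee_pos: [0.6129, 0.2346, -0.012]
wrist_force: [-0.5, -0.1, -0.6]
ee_pos: [0.6127, 0.2345, -0.0137]
wrist_force: [-0.6, 0.8, -0.8]
ee_pos: [0.6127, 0.2345, -0.0145]
wrist_force: [-0.2, -0.7, -0.3]
```

```bash
python3 -m handwheel '{"gripper":[-0.05,-0.05,-0.05,-0.05],"slide":[[0,0,1.5],[0,0,1],[0,0,0],[0,0,0]],"yaw":[0,0,0,0]}' | grep -E "pos|wrist"
for i in 1; do python3 -m handwheel '{"gripper":[-0.05,-0.05,-0.05],"slide":[[0,0,1],[0,0,0],[0,0,0]],"yaw":[0,0,0]}' | grep -E "pos|wrist"; done
python3 -m handwheel '{"gripper":[-0.05,-0.05,-0.05],"slide":[[0,0,0.8],[0,0,0],[0,0,0]],"yaw":[0,0,0]}' | grep -E "pos|wrist"
python3 -m handwheel '{"gripper":[-0.05,-0.05,-0.05],"slide":[[0,0,0.8],[0,0,0],[0,0,0]],"yaw":[0,0,0]}' | grep -E "pos|wrist"
```

```text
ee_pos: [0.6126, 0.2345, -0.0171]
wrist_force: [-0.0, -0.4, -0.4]
ee_pos: [0.6127, 0.2345, -0.018]
wrist_force: [-0.1, -0.1, -1.0]
ee_pos: [0.6127, 0.2345, -0.0188]
wrist_force: [-0.4, -0.2, -0.1]
ee_pos: [0.6126, 0.2345, -0.0196]
wrist_force: [0.1, -0.3, -0.6]
```

```bash
python3 -m handwheel '{"gripper":[-0.05,-0.05,-0.05],"slide":[[0,0,0.6],[0,0,0],[0,0,0]],"yaw":[0,0,0]}' | grep -E "pos|wrist"
python3 -m handwheel '{"gripper":[-0.05,-0.05,-0.05],"slide":[[0,0,0.5],[0,0,0],[0,0,0]],"yaw":[0,0,0]}' | grep -E "pos|wrist"
```

```text
ee_pos: [0.6128, 0.2345, -0.0199]
wrist_force: [-1.6, -0.6, 1.9]
ee_pos: [0.6128, 0.2345, -0.0199]
wrist_force: [-2.1, -1.5, 5.3]
```

```bash
python3 -m handwheel '{"gripper":[0.1,0.25,0.4,0.4,0.4,0.4,0.4,0.2],"slide":[[0,0,0],[0,0,0],[0,0,0],[0,0,0],[0,0,-8],[0,0,-20],[0,0,-30],[0,0,-30]],"yaw":[0,0,0,0,0,0,0,0]}' | grep -E "pos|wrist|open"
python3 -m handwheel '{"gripper":[0,0,0],"slide":[[0,0,0],[0,0,0],[0,0,0]],"yaw":[-0.108,-0.108,0]}' | grep rot
python3 - <<'E'
from h import *
go(.4354,.3838,.06,102.6)
E
```

```text
ee_pos: [0.6125, 0.2346, 0.0681]
wrist_force: [0.7, 0.6, 0.5]
opening: 0.0515
tcp_rot: [-179.7, 0.2, 103.0]
slide [ 184.9 -140.2    8.7] len 232.2 rows>= 6.0 yaw 0.006 opening 0.04291660796981165 t 38.7167
```

```bash
python3 -m handwheel '{"gripper":[0,0,0,0,0,0,0,0],"slide":[[26.4,-20,0],[26.4,-20,0],[26.4,-20,0],[26.4,-20,0],[26.4,-20,0],[26.4,-20,0],[26.4,-20,0],[0,0,0]],"yaw":[0.006,0,0,0,0,0,0,0]}' | grep -c pos
python3 -m handwheel '{"gripper":[0,0],"slide":[[0,0,0],[0,0,0]],"yaw":[0,0]}' | grep -c pos
python3 - <<'E'
from h import *
go(.4354,.3838,-.016,102.6)
E
```

```text
1
1
slide [-1.2 -1.7 83.5] len 83.5 rows>= 3.0 yaw -0.006 opening 0.042781390689257376 t 39.55
```

```bash
python3 -m handwheel '{"gripper":[0,0,0,0,0,0],"slide":[[-0.8,-1.2,20],[0,0,25],[0,0,15],[0,0,5],[0,0,0],[0,0,0]],"yaw":[0,0,0,0,0,0]}' | grep -E "pos|wrist"
python3 -m handwheel '{"gripper":[0,0,0,0,0],"slide":[[0,0,5],[0,0,5],[0,0,3],[0,0,0],[0,0,0]],"yaw":[0,0,0,0,0]}' | grep -E "pos|wrist"
python3 - <<'E'
from h import *
go(.4354,.3838,-.016,102.6)
E
```

```text
ee_pos: [0.4361, 0.3836, 0.0031]
wrist_force: [-0.4, 0.4, 0.9]
ee_pos: [0.4353, 0.3839, -0.0106]
wrist_force: [0.3, -0.4, 0.4]
slide [-0.1  0.1  5.4] len 5.4 rows>= 1.0 yaw -0.004 opening 0.04305914641496761 t 40.4667
```

```bash
python3 -m handwheel '{"gripper":[0,0,0,0],"slide":[[0,0,3],[0,0,2.5],[0,0,0],[0,0,0]],"yaw":[0,0,0,0]}' | grep -E "pos|wrist"
python3 -m handwheel '{"gripper":[-0.4,-0.6,-0.8,-0.8,-0.8,-0.8,-0.8],"slide":[[0,0,0],[0,0,0],[0,0,0],[0,0,0],[0,0,0],[0,0,0],[0,0,0]],"yaw":[0,0,0,0,0,0,0]}' 30
```

```text
ee_pos: [0.4352, 0.3838, -0.0162]
wrist_force: [0.4, -0.0, 0.2]
time: 41.38
ee_pos: [0.4355, 0.384, -0.0157]
tcp_rot: [-179.7, 0.2, 102.3]
wrist_force: [-0.1, 0.1, 3.2]
opening: 0.0149
grasp_force: 31.3
```

```bash
python3 -m handwheel '{"gripper":[-0.8,-0.8,-0.8,-0.8,-0.8,-0.8],"slide":[[0,0,-4],[0,0,-12],[0,0,-25],[0,0,-20],[0,0,-5],[0,0,0]],"yaw":[0,0,0,0,0,0]}' | grep -E "pos|wrist|grasp"
python3 -m handwheel '{"gripper":[-0.8,-0.8,-0.8,-0.8],"slide":[[0,0,0],[0,0,0],[0,0,0],[0,0,0]],"yaw":[0.08,0.1,0.052,0]}' | grep -E "rot|open|grasp"
python3 - <<'E'
from h import *
go(.433,.272,.05,89.1)
E
```

```text
ee_pos: [0.4366, 0.3851, 0.0524]
wrist_force: [0.1, -0.4, -0.3]
grasp_force: 30.9
tcp_rot: [-179.6, 0.4, 88.9]
opening: 0.0151
grasp_force: 30.9
slide [-111.8   -0.    -1.3] len 111.8 rows>= 3.0 yaw -0.003 opening 0.015129359466804965 t 42.2167
```

```bash
python3 -m handwheel '{"gripper":[-0.8,-0.8,-0.8,-0.8,-0.8,-0.8,-0.8],"slide":[[-15,0,0],[-28,0,0],[-32,0,0],[-24,0,0],[-12.5,0,0],[0,0,0],[0,0,0]],"yaw":[0,0,0,0,0,0,0]}' | grep -E "pos|rot"
python3 -m handwheel '{"gripper":[-0.8,-0.8,-0.8,-0.8,-0.8,-0.8],"slide":[[0,0,15],[0,0,22],[0,0,12],[0,0,5],[0,0,0],[0,0,0]],"yaw":[0,0,0,0,0,0]}' | grep -E "pos|wrist"
python3 - <<'E'
from h import *
go(.433,.272,-.0157,89.1)
E
```

```text
ee_pos: [0.434, 0.2727, 0.0504]
tcp_rot: [-179.7, 0.3, 89.0]
ee_pos: [0.4335, 0.273, -0.0032]
wrist_force: [0.0, -0.3, -0.7]
slide [-1.  -0.5 12.5] len 12.5 rows>= 1.0 yaw -0.0 opening 0.01509893834200846 t 43.3
```

```bash
python3 -m handwheel '{"gripper":[-0.8,-0.8,-0.8,-0.8,-0.8],"slide":[[-1,-0.5,4],[0,0,3],[0,0,2],[0,0,0],[0,0,0]],"yaw":[0,0,0,0,0]}' | grep -E "pos|wrist"
python3 -m handwheel '{"gripper":[-0.8,-0.8,-0.8,-0.8],"slide":[[0,0,1],[0,0,1],[0,0,0],[0,0,0]],"yaw":[0,0,0,0]}' | grep -E "pos|wrist"
python3 -m handwheel '{"gripper":[-0.8,-0.8,-0.8],"slide":[[0,0,1],[0,0,0],[0,0,0]],"yaw":[0,0,0]}' | grep -E "pos|wrist"
python3 -m handwheel '{"gripper":[-0.8,-0.8,-0.8],"slide":[[0,0,0.6],[0,0,0],[0,0,0]],"yaw":[0,0,0]}' | grep -E "pos|wrist"
```

```text
ee_pos: [0.433, 0.2714, -0.0123]
wrist_force: [-0.3, -0.8, -0.8]
ee_pos: [0.433, 0.2714, -0.0144]
wrist_force: [-0.3, -0.8, -1.1]
ee_pos: [0.4329, 0.2714, -0.0155]
wrist_force: [0.3, 0.8, -0.5]
ee_pos: [0.433, 0.2715, -0.0158]
wrist_force: [-0.7, -1.0, 2.5]
```

```bash
python3 -m handwheel '{"gripper":[-0.7,-0.5,-0.2,0,0,0,0.4,0.4],"slide":[[0,0,0.3],[0,0,0],[0,0,0],[0,0,0],[0,0,-8],[0,0,-20],[0,0,-30],[0,0,-25]],"yaw":[0,0,0,0,0,0,0,0]}' | grep -E "pos|wrist|open"
python3 -m handwheel '{"gripper":[0.4,0.4,0.4,0.4,0.4,0.4,0.4,0.4],"slide":[[-5,30,0],[-6,33,0],[-7,33,0],[-7,33,0],[-6,30,0],[-4,18,0],[0,0,0],[0,0,0]],"yaw":[0,0,0,0,0,0,0,0]}' | grep -E "pos|wrist|open"
python3 - <<'E'
from h import *
go(.6128,.2345,-.020,90)
E
```

```text
ee_pos: [0.4331, 0.2717, 0.0684]
wrist_force: [1.1, 0.6, 0.6]
opening: 0.0596
ee_pos: [0.6102, 0.2334, 0.0657]
wrist_force: [-0.1, -0.1, -0.2]
opening: 0.0597
slide [ 1.1  2.6 85.7] len 85.7 rows>= 3.0 yaw -0.018 opening 0.05973476946514645 t 45.8833
```

```bash
python3 -m handwheel '{"gripper":[0.4,0.4,0.4,0.4,0.4,0.4,0.4],"slide":[[1.3,3,20],[0,0,25],[0,0,15],[0,0,8],[0,0,3],[0,0,0],[0,0,0]],"yaw":[0,0,0,0,0,0,0]}' | grep -E "pos|wrist"
python3 -m handwheel '{"gripper":[0.4,0.4,0.4,0.4,0.4],"slide":[[0,0,5],[0,0,4],[0,0,2],[0,0,0],[0,0,0]],"yaw":[0,0,0,0,0]}' | grep -E "pos|wrist"
python3 - <<'E'
from h import *
go(.6128,.2345,-.020,90)
E
```

```text
ee_pos: [0.6127, 0.2352, -0.0036]
wrist_force: [0.9, 0.1, 0.2]
ee_pos: [0.6123, 0.2347, -0.0161]
wrist_force: [-0.6, 0.1, 0.8]
slide [-0.2  0.5  3.9] len 3.9 rows>= 1.0 yaw -0.017 opening 0.05986651978653344 t 46.8833
```

```bash
python3 -m handwheel '{"gripper":[0.4,0.4,0.4,0.4],"slide":[[0,0.5,2.5],[0,0,1.7],[0,0,0],[0,0,0]],"yaw":[0,0,0,0]}' | grep -E "pos|wrist"
python3 -m handwheel '{"gripper":[0.2,0.05,-0.05,-0.05,-0.05,-0.05],"slide":[[0,0,0],[0,0,0],[0,0,0],[0,0,0],[0,0,0],[0,0,0]],"yaw":[0,0,0,0,0,0]}' 40
python3 -m handwheel '{"gripper":[-0.05,-0.05,-0.05,-0.05,-0.05,-0.05],"slide":[[0,0,-5],[0,0,-15],[0,0,-25],[0,0,-30],[0,0,-10],[0,0,0]],"yaw":[0,0,0,0,0,0]}' | grep -E "pos|wrist|grasp"
python3 - <<'E'
from h import *
go(.4290,.389,.06,86.7)
E
```

```text
ee_pos: [0.6127, 0.2347, -0.0204]
wrist_force: [-0.4, -0.4, 0.3]
time: 47.72
ee_pos: [0.613, 0.2348, -0.0198]
tcp_rot: [-179.8, 0.3, 89.1]
wrist_force: [-0.3, 0.2, 5.5]
opening: 0.0453
grasp_force: 40.9
ee_pos: [0.6148, 0.2358, 0.0681]
wrist_force: [-0.6, 1.1, -0.5]
grasp_force: 41.0
slide [ 150.1 -188.4    8.1] len 241.0 rows>= 7.0 yaw 0.041 opening 0.045322252853162256 t 48.2167
```

```bash
python3 -m handwheel '{"gripper":[-0.05,-0.05,-0.05,-0.05,-0.05,-0.05,-0.05,-0.05],"slide":[[10,-12,0],[20,-25,0],[23,-29,0],[23,-29,0],[23,-29,0],[23,-29,0],[18,-23,0],[10,-12.4,0]],"yaw":[0,0,0,0,0,0,0,0]}' | grep -E "grasp"
python3 -m handwheel '{"gripper":[-0.05,-0.05,-0.05],"slide":[[0,0,0],[0,0,0],[0,0,0]],"yaw":[0,0,0]}' | grep -E "pos|rot"
python3 - <<'E'
from h import *
go(.4290,.389,-.0195,86.7)
E
```

```text
grasp_force: 41.1
ee_pos: [0.4271, 0.3877, 0.0637]
tcp_rot: [-179.7, 0.4, 89.1]
slide [ 1.4  1.9 83.2] len 83.2 rows>= 3.0 yaw 0.041 opening 0.04487705246813064 t 49.1333
```

```bash
python3 -m handwheel '{"gripper":[-0.05,-0.05,-0.05,-0.05,-0.05,-0.05,-0.05],"slide":[[1.4,2.2,20],[0,0,25],[0,0,18],[0,0,8],[0,0,3],[0,0,1],[0,0,0]],"yaw":[0,0,0,0,0,0,0]}' | grep -E "pos|wrist"
python3 -m handwheel '{"gripper":[-0.05,-0.05,-0.05,-0.05,-0.05],"slide":[[0,0,2],[0,0,1.5],[0,0,1],[0,0,0],[0,0,0]],"yaw":[0,0,0,0,0]}' | grep -E "pos|wrist"
python3 - <<'E'
from h import *
go(.4290,.389,-.0197,86.7)
E
```

```text
ee_pos: [0.4299, 0.3893, -0.0094]
wrist_force: [0.7, 0.3, -1.5]
ee_pos: [0.4292, 0.3893, -0.0144]
wrist_force: [0.2, 0.3, -1.2]
slide [-0.3 -0.2  5.3] len 5.3 rows>= 1.0 yaw 0.041 opening 0.0454522502737959 t 50.1333
```

```bash
python3 -m handwheel '{"gripper":[-0.05,-0.05,-0.05,-0.05,-0.05],"slide":[[0,0,1.5],[0,0,1.2],[0,0,0.8],[0,0,0],[0,0,0]],"yaw":[0,0,0,0,0]}' | grep -E "pos|wrist"
python3 -m handwheel '{"gripper":[-0.05,-0.05,-0.05],"slide":[[0,0,0.8],[0,0,0],[0,0,0]],"yaw":[0,0,0]}' | grep -E "pos|wrist"
python3 -m handwheel '{"gripper":[-0.05,-0.05,-0.05],"slide":[[0,0,0.7],[0,0,0],[0,0,0]],"yaw":[0,0,0]}' | grep -E "pos|wrist"
python3 -m handwheel '{"gripper":[-0.05,-0.05,-0.05],"slide":[[0,0,0.6],[0,0,0],[0,0,0]],"yaw":[0,0,0]}' | grep -E "pos|wrist"
```

```text
ee_pos: [0.4291, 0.3892, -0.0182]
wrist_force: [0.3, -0.2, -0.8]
ee_pos: [0.4292, 0.3892, -0.0189]
wrist_force: [-0.9, -0.5, -1.4]
ee_pos: [0.4292, 0.3892, -0.0196]
wrist_force: [-0.1, -0.1, -1.0]
ee_pos: [0.4292, 0.3892, -0.0198]
wrist_force: [-0.8, -1.7, 4.0]
```

```bash
python3 -m handwheel '{"gripper":[0.1,0.25,0.4,0.4,0.4,0.4,0.4,0.4],"slide":[[0,0,0],[0,0,0],[0,0,0],[0,0,0],[0,0,-8],[0,0,-20],[0,0,-30],[0,0,-30]],"yaw":[0,0,0,0,0,0,0,0]}' | grep -E "pos|wrist|open"
python3 -m handwheel '{"gripper":[1,1,1,1,1,1,1,1],"slide":[[-18,2,-30],[-18,2,-30],[-18,2,-30],[-18,2,-30],[-18,2,-30],[-18,2,-30],[-20,0,-28],[0,0,0]],"yaw":[0,0,0,0,0,0,0,0]}' | grep -E "pos|wrist|open"
python3 - <<'E'
from h import *
c=camera("wrist");cv2.imwrite("pics/w6.png",c["img"][:,:,::-1]);dump(c,"w6.json")
im=cv2.imread("pics/w6.png")
cv2.imwrite("pics/w6c.png",cv2.resize(im[10:315,265:600],None,fx=1.95,fy=1.95,interpolation=cv2.INTER_CUBIC))
E
```

```text
ee_pos: [0.4291, 0.3892, 0.0687]
wrist_force: [0.1, 0.4, 0.9]
opening: 0.0595
ee_pos: [0.4413, 0.2605, 0.2833]
wrist_force: [1.0, -0.4, 1.2]
opening: 0.0852
```

View pics/w6c.png

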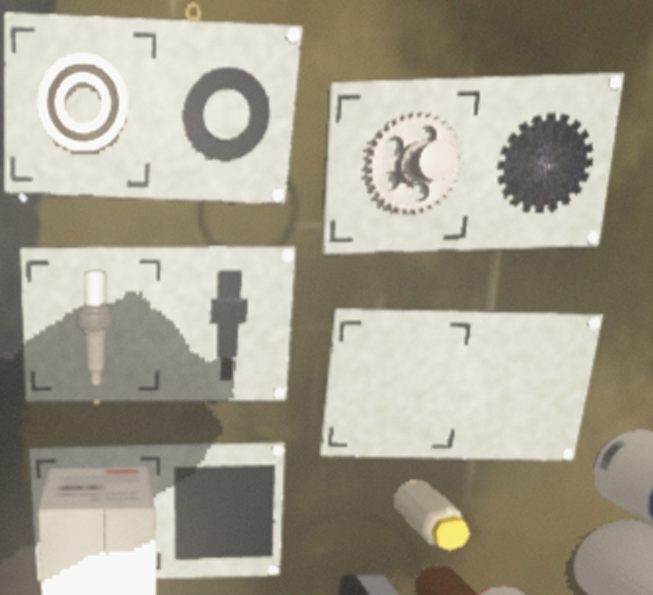

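The view shows all four parts centred in their own fields:
- Bearing (83,103) in a field centred at (83,107).
- Plug (95,328) in (95,325), lying lengthwise.
- Gear (411,163) in (404,164), with the difference explained by its height.
- Carton foot edge at (102,468), square to its field.

The spare plate is empty, so I'm handing in.

```bash
python3 -c "
from workcell import ticket,sensors
print(sensors.get_obs()['time']);print(ticket.job_done())"
```

```text
52.6833
the job is handed in; nothing more can be done
None
```

All four parts lie in the fields of their own plates, by the last wrist view within about 3 mm of centre; each was lowered into contact before release, the carburettor was left alone, and the job was handed in at 52.7 s, with no verdict shown.

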